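# Uncover the drill kit

### The job

On the slanted stand a blue drill kit is clipped inside its grey cover. Squeeze the two orange buttons on the cover's handle together and draw the cover straight off, so that the kit stays seated in the stand; then set the cover down gently in the large empty compartment of the white tray, flat on the floor with its open side down, and let go. Leave the kit and everything else where they are.

Things in the scene. Friction and masses are not known exactly. Their poses are not given: they have to be found in the camera images.
- stand: Slanted plywood stand on a dark steel foot (130 x 176 mm), fixed. Origin: centre of the foot's underside, on the table; z up. Its face (126 x 166 mm, centre 60 mm up, rims 9 to 13 mm high) leans 30 degrees: it rises along the stand's +x; outward normal (-0.5, 0, 0.866) in the stand's frame. Its -x side looks roughly to the robot (yaw within 0.45 rad).
- kit: Inner part: loose blue drill kit, about 0.5 kg; base plate 110 x 150 x 12 mm, held in the stand's rims by its weight alone; on it a block 88 x 128 mm up to 34 mm and drill holders up to 54 mm. Origin: centre of its underside; z along the face's normal, x up the slope. The cover's hooks sit under its two catch plates. Must stay in the stand.
- cover: Outer part: light grey box cover, open below, 97 (x) x 137 (y) x 52 mm, about 0.22 kg, over the kit with 1.5 mm play, rim 12 mm above the kit's origin. Origin: centre of the rim plane; axes as the kit's. Handle block 40 x 36 mm on its roof, top 90 mm above the rim. Unless both buttons are pressed, its hooks lift the kit too; pressed, it slides off along its z and is clear of the kit after 45 mm.
- cover_grip (a point): Point midway between the two orange buttons on the handle block's -x and +x sides, 75 mm above the cover's rim plane, 23 mm above its roof; axes as the cover's. Button faces 28 (y) x 24 mm (z), centred at this height; 62 mm apart across x when free, 48 mm when both are fully pressed.
- button_low (a joint): Travel of the orange button on the cover's -x side (low on the slope), m: 0 free, 0.007 fully pressed (2 N to start, 6.3 N at the stop). The hooks are clear from about 0.005.
- button_high (a joint): Travel of the orange button on the cover's +x side (high on the slope), same values.
- tray: Shallow white tray, fixed, 200 (x) x 284 (y) mm, walls 16 mm high, 4 mm thick, floor 4 mm above the table. Large empty compartment 192 x 196 mm with a pale blue floor (+y side); small one 192 x 80 mm (-y side) with a jaw model. Origin: centre of the underside; z up; yaw within 0.2 rad. It stands left or right, the stand on the other side.
- tray_free (a point): Centre of the large compartment's floor, on the floor; axes as the tray's.
- jaw_tray: Loose jaw model with teeth, 52 x 50 x 31 mm, in the small compartment of the tray; origin at the underside's centre. Leave it alone.
- jaw_table: Loose jaw model, 52 x 50 x 31 mm, on the table nearer the robot; origin at the underside's centre. Leave it alone.
- paper_cup: Loose brown paper cup, 84 mm across, 105 mm high, upright; origin at the underside's centre. Leave it alone.
- tumbler: Loose purple tumbler, 76 mm across, 85 mm high, upright; origin at the underside's centre. Leave it alone.
- bottle: Loose clear bottle with a green cap, 74 mm across, 230 mm high, upright; origin at the underside's centre. Leave it alone.
- handpiece: Loose steel handpiece lying on the table nearer the robot, about 155 mm long, 20 mm thick; origin below its middle, x along it. Leave it alone.
Mind the look-alikes: they are no part of the job. Leave any pink look-alike of the cover alone.

How it is judged:
On the way, in this order (a step that is already met when the one before it is completed fails the run):
1. both orange buttons are pressed (over 3.5 mm) while the cover is still on the kit (value of joint each of button_low, button_high above 0.0035 m and distance between cover and kit below 0.03 m), for 0.1 s.
2. the cover has been drawn off (over 70 mm from the kit) and the kit is still seated in the stand (distance between cover and kit above 0.07 m and distance of kit from where it was at the start of the episode below 0.012 m), for 0.2 s.
At the end, for the whole second after the job is handed in: Cover released, at rest, open side down on the floor of the tray's large compartment (rim within 4 mm of it, tilt under 0.06 rad, centre within 65 mm of the compartment's centre); kit seated in the stand within 12 mm of its start; bystanders within 25 mm of theirs (horizontal distance between cover and tray_free below 0.065 m and z of cover in the frame of tray_free between -0.003 and 0.004 m and angle between cover's own z axis and vertical below 0.06 rad and linear speed of cover below 0.02 m/s and distance of kit from where it was at the start of the episode below 0.012 m); the robot touches nothing.
It fails at once if the kit is dragged along or shifted more than 15 mm (distance of kit from where it was at the start of the episode above 0.015 m).
It fails at once if the cover is dropped or slammed into the tray (faster than 0.4 m/s less than 60 mm above the tray's floor) (horizontal distance between cover and tray_free below 0.12 m and z of cover in the frame of tray_free below 0.06 m and linear speed of cover above 0.4 m/s).
It fails at once if a jaw model, the paper cup, the tumbler, the bottle or the handpiece is moved more than 25 mm (distance of any of jaw_tray, jaw_table, paper_cup, tumbler, bottle, handpiece from where it was at the start of the episode above 0.025 m).
It also fails if it takes over 42 s, if anything falls off the work surface, if the arm or the gripper's body presses on something with over 40 N, if the wrist force passes 120 N, or if a joint passes its speed limit or range.

### The arm

A 6-joint arm with a two-finger parallel gripper is mounted at the origin on the work surface. World frame = base frame: x ahead of the robot, y to its left, z up, the work surface at z = 0. Lengths are in m, angles in rad, forces in N, time in s.
With the tool pointing down it reaches from about 0.35 to 0.975 m from the base axis. Payload 7.1 kg.
Tool frame: the origin (TCP) lies at the very end of the fingers, on their centre line; the grasp point (between the pads) lies 19 mm behind it; z points along the fingers, y is the line along which they close (so a half turn about z gives the same grasp; the last joint's range is limited). The gripper opens to 88 mm and grips with 3 to 60 N. Pads are 20 mm wide; open, the fingers measure 115 mm over their backs; the gripper's body (75 mm by 178 mm) begins 61 mm behind the grasp point.
Start: joints at [1.158, 0.423, 1.63, -0, 1.089, -0.019], TCP at [0.24, 0.577, 0.191] pointing down, gripper open.
Joint ranges: [-3, 3], [-0.9, 2.11], [0.09, 2.58], [-1.31, 4.45], [0.11, 2.69], [-2.54, 2.54]. Speed limits (rad/s): [2.39, 2.39, 3.01, 3.14, 3.14, 3.14].

### API

Orientations are given as a unit quaternion [x, y, z, w].
In Python, from plant import readout, snapshot, ticket, boxes_of gives the robot as it stands.
- The arm moves only by the tool step_arm, never from a script. Its argument "targets" is a list of rows, each an object of numbers: "dx", "dy", "dz": the shift along the tool's x, y, z in cm; "spin": the turn about the tool's z in degrees; "fingers": the gripper command: -1 is fully open, 1 is shut, values between are in proportion. In form: [{"dx": .., "dy": .., "dz": .., "spin": .., "fingers": ..}, ...]. A call has 1 to 20 rows; each row is the pose to reach, as a shift and turn from the pose commanded when the call began, along the tool's axes at that moment; what a row does not reach only later rows make up. A row lasts 1/10 s, in which the tool goes at most 50 mm and 8.59 degrees, less where a joint would pass 70% of its speed; a pose out of reach is approached as far as the arm can. A call with a gripper value outside its range is refused whole. The fingers move at their own pace and stop on an object; "squeeze" is the grip in N (left out, the last holds). Time passes only in rows, so rows that repeat a pose let the fingers close. It gives the time, the measured TCP pose, the force, the opening and the grip force at its end, in the units of the state.
- readout.state(): the state, without advancing time (a new reading comes with each control period).
- snapshot(name): name is "scene" or "top"; returns a dict with "color" (384x512x3 uint8, red, green, blue), "fx", "fy", "cx", "cy" (pixels), "k1" (the pictures are not rectified: a ray, as slopes to the right and down, at radius r is drawn at 1 + k1 r^2 times it, then the intrinsics apply), "T" (4x4, takes a point from camera to world coordinates). Camera axes: x right, y up, looking along -z (the intrinsics and any distortion apply to the point x, -y, -z); pixel columns grow to the right and rows downward; lengths in m; the calibration is good to about 2 mm. A picture is of the moment at which its call begins. There is no depth.
- ticket.hand_in(): hands the job in; it is judged then, once.
Trained networks look in the newest picture that a camera, given by its name, has taken for a name from the list of things; names that differ only in an ending like _2 or _b are one class to them, and where a whole thing is asked for, a point or a joint stands for the part that bears it (a point fixed in the world has none). Each returns a list of dicts, best first, with "score" (0 to 1); they miss things now and then, are a little off and sometimes report something else, mostly with a low value. They report only what shows in the picture. A call takes as long as a camera call. They do not tell look-alikes from the thing itself.
- boxes_of(camera, thing): "at" ([column, row] as shares, 0 to 1, of the picture: columns of its width, rows of its height, amid what is visible of it).
The state is a dict: "t": time; "q": joint angles; "joint_velocities": joint speeds; "joint_torque": joint torques, N m; "tool_pos": TCP position; "eef_rot": TCP orientation; "ft_force": force on the tool from outside, world axes, zero at the start; "ft_torque": the same for the moment, N m; "gripper_width": opening from 0.0 (shut) to 1.0 (fully open); "finger_force": force on a finger pad.
Only numpy, scipy, OpenCV 4.12 (cv2) and the standard library are available. Lean on these libraries where they do the work, as an engineer would, in place of code of your own. Each camera call takes 0.05 s, during which the arm holds its last target. There are 200 camera calls.

## Working session

There is one attempt and no reset: what is moved stays moved. The work goes in short steps, Python scripts to look and compute and a tool call to move; the robot and the scene stay as the last step left them, time stands still between calls to the robot, and variables do not carry over. Pictures are saved under pics/ and viewed, at most 10 in all, crops included, and the job is handed in when it is done.

Besides the shell and the picture viewer there is one more tool, called as a command line: name --argument value ..., lists and objects as JSON in quotes. step_arm: Moves the arm, as the interface text tells. Its arguments: {"type":"object","properties":{"targets":{"type":"array"},"squeeze":{"type":"number"}},"required":["targets"]}

```bash
mkdir -p pics; ls; cat > h.py <<'E'
import numpy as np, cv2
from plant import readout, snapshot, ticket, boxes_of
def save(s,f): cv2.imwrite(f,cv2.cvtColor(s["color"],cv2.COLOR_RGB2BGR))
def K(s): return np.array([[s["fx"],0,s["cx"]],[0,s["fy"],s["cy"]],[0,0,1.]]), np.array([s["k1"],0,0,0.])
def ray(s,px):
    k,d=K(s); u=cv2.undistortPoints(np.array([[px]],float),k,d)[0,0]  # approx: k1 as cv2 radial
    T=np.array(s["T"]); return T[:3,3], T[:3,:3]@np.array([u[0],-u[1],-1.])
def onz(s,px,z):
    o,r=ray(s,px); return o+r*(z-o[2])/r[2]
def proj(s,P):
    T=np.array(s["T"]); P=(np.atleast_2d(P)-T[:3,3])@T[:3,:3]; k,d=K(s)
    return cv2.projectPoints(P*[1,-1,-1],np.zeros(3),np.zeros(3),k,d)[0][:,0]
def tri(s1,p1,s2,p2):
    A=np.zeros((3,3));b=np.zeros(3);R=[]
    for s,p in((s1,p1),(s2,p2)):
        o,r=ray(s,p); r=r/np.linalg.norm(r); M=np.eye(3)-np.outer(r,r); A+=M;b+=M@o; R.append((M,o))
    x=np.linalg.solve(A,b); return x,[np.linalg.norm(M@(x-o)) for M,o in R]
E
python3 - <<'E'
from h import *
S={}
for c in("scene","top"):
    s=S[c]=snapshot(c); save(s,f"pics/{c}0.png"); print(c,s["fx"],s["k1"],np.round(s["T"],3).tolist())
    for t in["cover","kit","stand","tray","cover_grip","button_low","button_high","jaw_tray","paper_cup","tumbler","bottle","handpiece"]:
        print(t,[(round(b["score"],2),np.round(np.array(b["at"])*[512,384],1).tolist()) for b in boxes_of(c,t)][:3])
print(readout.state())
E
```

```text
pics
scene 410.04749963919886 -0.1409273427070907 [[-0.401, -0.79, 0.464, 0.99], [0.916, -0.353, 0.19, 0.175], [0.014, 0.501, 0.865, 0.973], [0.0, 0.0, 0.0, 1.0]]
cover [(0.66, [338.5, 225.6]), (0.63, [382.6, 156.0]), (0.29, [157.3, 263.9])]
kit []
stand [(0.59, [326.5, 260.0])]
tray [(0.88, [183.8, 198.4])]
cover_grip [(0.96, [338.8, 226.6])]
button_low [(0.67, [339.3, 226.5]), (0.54, [389.2, 158.2])]
button_high [(0.45, [379.3, 151.4])]
jaw_tray [(0.84, [154.2, 170.4])]
paper_cup [(0.74, [210.3, 296.0])]
tumbler [(0.86, [272.1, 321.6])]
bottle [(0.91, [158.5, 261.3]), (0.35, [210.2, 296.9])]
handpiece [(0.9, [222.9, 126.1]), (0.26, [337.9, 225.7])]
top 382.38431906053347 0.00806605339576966 [[-0.008, 0.999, -0.043, 0.477], [-1.0, -0.008, -0.005, -0.009], [-0.005, 0.043, 0.999, 1.149], [0.0, 0.0, 0.0, 1.0]]
cover [(0.77, [181.7, 191.8]), (0.71, [162.2, 293.9])]
kit [(0.79, [185.1, 172.8])]
stand [(0.93, [203.9, 172.2]), (0.62, [324.4, 182.6])]
tray [(0.63, [184.3, 194.5]), (0.59, [322.4, 182.0])]
cover_grip [(0.95, [183.8, 194.2]), (0.57, [161.3, 293.1])]
button_low [(0.37, [157.2, 
[... 290 characters left out ...]
00772e+00,  4.23107390e-01,  1.62989711e+00,  1.09137038e-05,
        1.08856154e+00, -1.90165908e-02]), 'joint_velocities': array([-1.27546479e-03,  1.63749183e-03,  1.53488124e-04, -1.43184125e-04,
        9.53342067e-05,  1.26167683e-04]), 'joint_torque': array([-1.39417310e-05, -5.44562638e+01, -2.74056673e+01,  6.44994085e-02,
        1.66381721e-02,  2.60720537e-05]), 'tool_pos': array([0.2397784 , 0.57717281, 0.19057158]), 'eef_rot': array([ 1.95618934e-01,  9.80679985e-01,  1.40355682e-05, -1.87120519e-06]), 'ft_force': array([ 0.87866621,  0.40901381, -0.78122553]), 'ft_torque': array([ 0.02554494,  0.02066298, -0.00299726]), 'finger_force': 0.0, 'gripper_width': 0.9980278880838486}
```

```bash
python3 - <<'E'
import cv2
for c in("scene","top"):
    cv2.imwrite(f"pics/{c}0b.png",cv2.resize(cv2.imread(f"pics/{c}0.png"),(800,600),interpolation=cv2.INTER_CUBIC))
E
```

```text
(no output)
```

View pics/scene0b.png

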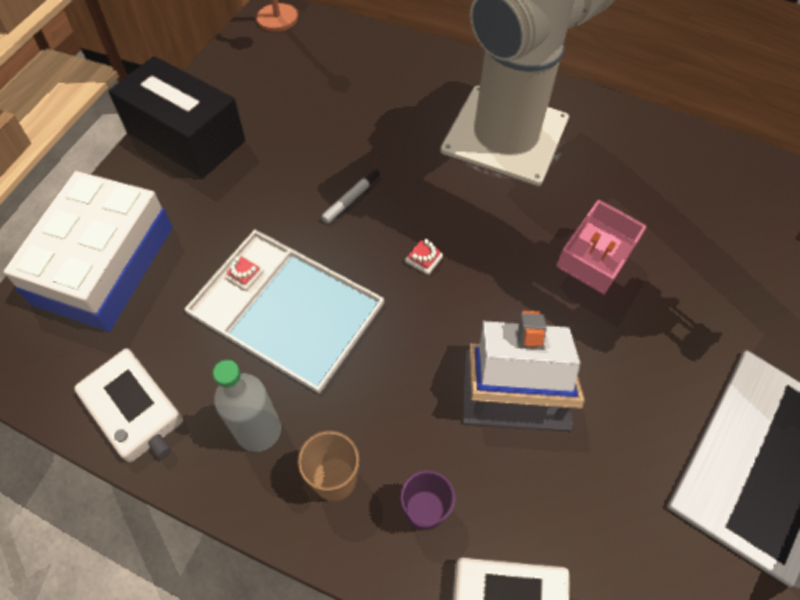

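View pics/top0b.png

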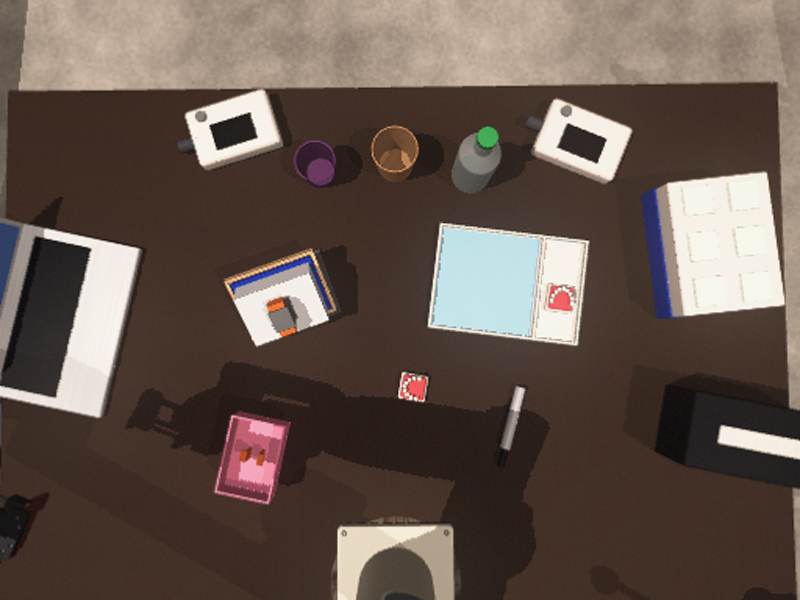

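The scene picture shows the cover on the stand near (530,350), with the orange low button at (533,330). The tray is at about (285,310), the jaw on the table at (425,255), and the pink look-alike at (600,245). In the top picture the stand's buttons are at (277,303) and (287,331), and the blue tray floor is centred near (487,280). Next I'll look at the stand up close and measure the tray.

```bash
python3 - <<'E'
from h import *
a=cv2.imread("pics/scene0.png")[190:282,290:382]; b=cv2.imread("pics/top0.png")[150:230,136:222]
a=cv2.resize(a,(0,0),fx=4.3,fy=4.3,interpolation=cv2.INTER_CUBIC); b=cv2.resize(b,(0,0),fx=4.6,fy=4.6,interpolation=cv2.INTER_CUBIC)
c=np.zeros((400,800,3),np.uint8); c[:a.shape[0],:a.shape[1]]=a; c[:b.shape[0],400:400+b.shape[1]]=b[:, :400]; cv2.imwrite("pics/crop0.png",c)
s=snapshot("top"); h=cv2.cvtColor(s["color"],cv2.COLOR_RGB2HSV); m=cv2.inRange(h,(85,25,120),(110,150,255))
cs=max(cv2.findContours(m,0,2)[0],key=cv2.contourArea)[:,0]
P=np.array([onz(s,p,.004)[:2] for p in cs.astype(float)]).astype(np.float32); r=cv2.minAreaRect(P); print("tray floor",r,cv2.boxPoints(r).tolist())
for n in("jaw",): pass
print(onz(s,(183.8,194.2),.17))
E
```

```text
tray floor ((0.5655218362808228, -0.17788323760032654), (0.18765081465244293, 0.18677151203155518), 82.50971221923828) [[0.4607020318508148, -0.25873443484306335], [0.6458798050880432, -0.28308162093162537], [0.6703416109085083, -0.09703204035758972], [0.4851638674736023, -0.07268485426902771]]
[0.51872771 0.17192098 0.17      ]
```

View pics/crop0.png

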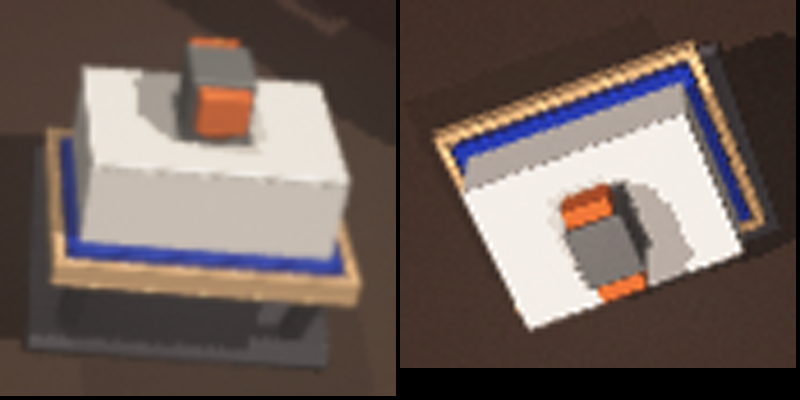

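The crop shows the cover roof corners: scene half at (84,67), (320,85), (348,181) and (88,162); top half at (467,190), (690,115), (745,250) and (530,328). The handle has an orange button up-slope and one down-slope. I'll fit the pose from these corners.

```bash
python3 - <<'E'
from h import *
from scipy.optimize import least_squares
from scipy.spatial.transform import Rotation as R
S={"scene":snapshot("scene"),"top":snapshot("top")}
x,y=.0485,.0685
A=[((84,67),(-x,-y,.052)),((320,85),(-x,y,.052)),((348,181),(x,y,.052)),((88,162),(x,-y,.052)),((224,112),(.031,0,.075)),((328,257),(x,y,0)),((84,240),(x,-y,0))]
B=[((467,190),(x,y,.052)),((690,115),(x,-y,.052)),((745,250),(-x,-y,.052)),((530,328),(-x,y,.052)),((605,249),(0,0,.09))]
pa=np.array([(np.array(p)+.5)/4.3-.5+[290,190] for p,_ in A]); pb=np.array([(np.array(p)-[400,0]+.5)/4.6-.5+[136,150] for p,_ in B])
def pose(v): return R.from_euler("ZY",[v[3],-v[4]])
def f(v):
    r=pose(v); t=v[:3]
    return np.concatenate([(proj(S["scene"],r.apply([q for _,q in A])+t)-pa).ravel(),(proj(S["top"],r.apply([q for _,q in B])+t)-pb).ravel()])
for free in(0,1):
    g=(lambda v:f(v)) if free else (lambda v:f(np.r_[v[:4],np.pi/6]))
    o=least_squares(g,[.52,.17,.07,.33,np.pi/6],loss="soft_l1"); v=o.x.copy()
    if not free: v[4]=np.pi/6
    r=pose(v); G=r.apply([0,0,.075])+v[:3]
    print(np.round(v,4),"grip",np.round(G,4)); print(np.round(f(v).reshape(-1,2),1).tolist())
    st=v[:3]-r.apply([0,0,.012])-[0,0,.06]; print("stand approx",st,"axes",r.as_matrix().round(3).tolist())
E
```

```text
[0.5353 0.1993 0.0729 0.3299 0.5236] grip [0.4999 0.1872 0.1378]
[[-0.8, -0.5], [-0.4, -0.4], [-0.1, -0.1], [0.3, -0.2], [-0.4, 1.0], [0.1, 0.5], [-1.6, 0.1], [-1.3, 0.4], [-0.7, -0.5], [-0.2, 0.4], [-0.4, -0.0], [0.1, 0.7]]
stand approx [0.5410234  0.20128226 0.00247634] axes [[0.819, -0.324, -0.473], [0.281, 0.946, -0.162], [0.5, -0.0, 0.866]]
[0.5358 0.1995 0.0731 0.3294 0.5338] grip [0.4997 0.1871 0.1377]
[[-0.8, -0.3], [-0.5, -0.1], [-0.1, -0.2], [0.3, -0.4], [-0.4, 0.8], [0.2, 0.5], [-1.5, 0.1], [-1.4, 0.5], [-0.7, -0.4], [-0.2, 0.4], [-0.4, -0.1], [0.1, 0.8]]
stand approx [0.54162374 0.20145631 0.002778  ] axes [[0.815, -0.324, -0.481], [0.279, 0.946, -0.165], [0.509, 0.0, 0.861]]
```

The fit is good to about 1 px. The cover's grip point is at about (0.500, 0.187, 0.138), with slope yaw 0.33 and nearly radial to the base. First I'll go above the stand with the fingers lined up along the slope.

step_arm --targets '[{"dx":-47.5,"dy":-20.5,"dz":-21,"spin":48.5,"fingers":-1},{"dx":-47.5,"dy":-20.5,"dz":-21,"spin":48.5,"fingers":-1},{"dx":-47.5,"dy":-20.5,"dz":-21,"spin":48.5,"fingers":-1},{"dx":-47.5,"dy":-20.5,"dz":-21,"spin":48.5,"fingers":-1},{"dx":-47.5,"dy":-20.5,"dz":-21,"spin":48.5,"fingers":-1},{"dx":-47.5,"dy":-20.5,"dz":-21,"spin":48.5,"fingers":-1},{"dx":-47.5,"dy":-20.5,"dz":-21,"spin":48.5,"fingers":-1},{"dx":-47.5,"dy":-20.5,"dz":-21,"spin":48.5,"fingers":-1},{"dx":-47.5,"dy":-20.5,"dz":-21,"spin":48.5,"fingers":-1},{"dx":-47.5,"dy":-20.5,"dz":-21,"spin":48.5,"fingers":-1},{"dx":-47.5,"dy":-20.5,"dz":-21,"spin":48.5,"fingers":-1},{"dx":-47.5,"dy":-20.5,"dz":-21,"spin":48.5,"fingers":-1}]'

```text
t: 2.65
tool_pos: [0.6033, 0.2022, 0.4028]
eef_rot: [0.583, 0.813, 0.001, 0.002]
ft_force: [0.3, 1.2, 0.3]
gripper_width: 0.998
finger_force: 0.0
```

```bash
python3 -c "
from h import *
s=readout.state();print(s)"
```

```text
{'t': 2.65, 'q': array([ 3.05398435e-01,  2.80594286e-01,  1.35534285e+00, -1.21167794e-03,
        1.50150592e+00, -2.08198162e-02]), 'joint_velocities': array([-0.05257503,  0.03699769, -0.05311125,  0.03158754,  0.0628509 ,
       -0.06043724]), 'joint_torque': array([ -0.89140227, -51.03874326, -33.27828884,  -0.19554463,
         0.12684192,  -0.35753282]), 'tool_pos': array([0.60329056, 0.20223834, 0.40283686]), 'eef_rot': array([0.58286221, 0.81256813, 0.00129783, 0.00172794]), 'ft_force': array([0.30497021, 1.22591394, 0.30749469]), 'ft_torque': array([-0.04029324,  0.04810327, -0.00452154]), 'finger_force': 0.0, 'gripper_width': 0.9976646812134621}
```

The tool points down here, and rows only shift and spin it, but the grasp needs it leaning 30° forward. Radially I'm already facing along the slope. I'll see how the arm approaches a pose just beyond its reach, and whether the tool leans there.

step_arm --targets '[{"dx":0,"dy":50,"dz":0,"spin":0,"fingers":-1},{"dx":0,"dy":50,"dz":0,"spin":0,"fingers":-1},{"dx":0,"dy":50,"dz":0,"spin":0,"fingers":-1},{"dx":0,"dy":50,"dz":0,"spin":0,"fingers":-1},{"dx":0,"dy":50,"dz":0,"spin":0,"fingers":-1},{"dx":0,"dy":50,"dz":0,"spin":0,"fingers":-1},{"dx":0,"dy":50,"dz":0,"spin":0,"fingers":-1},{"dx":0,"dy":50,"dz":0,"spin":0,"fingers":-1},{"dx":0,"dy":50,"dz":0,"spin":0,"fingers":-1},{"dx":0,"dy":50,"dz":0,"spin":0,"fingers":-1}]'

```text
t: 3.65
tool_pos: [0.9304, 0.3198, 0.3593]
eef_rot: [0.581, 0.814, 0.015, 0.01]
ft_force: [0.1, 0.2, 0.3]
gripper_width: 0.998
finger_force: 0.0
```

```bash
python3 -c "
from h import *
from scipy.spatial.transform import Rotation as R
s=readout.state();print(s['t'],s['q'],s['tool_pos'],R.from_quat(s['eef_rot']).as_matrix().round(3).tolist())"
```

```text
3.65 [ 3.18808883e-01  1.07543013e+00  8.85249798e-02  6.26499324e-04
  1.94142623e+00 -1.19940357e-02] [0.93040714 0.31983925 0.35925771] [[-0.325, 0.945, 0.034], [0.946, 0.325, 0.012], [0.0, 0.036, -0.999]]
```

step_arm --targets '[{"dx":0,"dy":-15,"dz":0,"spin":0,"fingers":-1},{"dx":0,"dy":-15,"dz":0,"spin":0,"fingers":-1},{"dx":0,"dy":-15,"dz":0,"spin":0,"fingers":-1},{"dx":0,"dy":-15,"dz":0,"spin":0,"fingers":-1}]'

```text
t: 4.05
tool_pos: [0.789, 0.2708, 0.3602]
eef_rot: [0.581, 0.814, 0.018, 0.013]
ft_force: [1.0, 0.2, 0.6]
gripper_width: 0.999
finger_force: 0.0
```

```bash
cat > st.py <<'E'
from h import *
from scipy.spatial.transform import Rotation as R
s=readout.state();M=R.from_quat(s['eef_rot']).as_matrix();print(s['t'],s['q'].round(4),s['tool_pos'].round(4),M.round(3).tolist(),"tilt",np.degrees(np.arccos(-M[2,2])).round(2))
E
python3 st.py
```

```text
4.05 [ 3.1610e-01  6.3050e-01  9.1580e-01  6.0000e-04  1.5502e+00 -1.4500e-02] [0.789  0.2708 0.3602] [[-0.325, 0.945, 0.043], [0.946, 0.324, 0.015], [-0.0, 0.045, -0.999]] tilt 2.58
```

The lean acquired at the reach limit stays commanded afterwards. So I can build up the forward lean there in a free-space region, well above everything. I'll push further out to see how it scales.

step_arm --targets '[{"dx":0,"dy":150,"dz":0,"spin":0,"fingers":-1},{"dx":0,"dy":150,"dz":0,"spin":0,"fingers":-1},{"dx":0,"dy":150,"dz":0,"spin":0,"fingers":-1},{"dx":0,"dy":150,"dz":0,"spin":0,"fingers":-1},{"dx":0,"dy":150,"dz":0,"spin":0,"fingers":-1},{"dx":0,"dy":150,"dz":0,"spin":0,"fingers":-1},{"dx":0,"dy":150,"dz":0,"spin":0,"fingers":-1}]'

```text
t: 4.75
tool_pos: [0.9599, 0.3293, 0.3208]
eef_rot: [0.581, 0.813, 0.034, 0.024]
ft_force: [0.3, -0.8, 0.2]
gripper_width: 1.001
finger_force: 0.0
```

```bash
python3 st.py
```

```text
4.75 [ 3.1840e-01  1.1168e+00  8.6100e-02  1.0000e-03  1.8556e+00 -1.1900e-02] [0.9599 0.3293 0.3208] [[-0.325, 0.943, 0.078], [0.946, 0.324, 0.027], [-0.0, 0.083, -0.997]] tilt 4.76
```

step_arm --targets '[{"dx":0,"dy":150,"dz":0,"spin":0,"fingers":-1},{"dx":0,"dy":150,"dz":0,"spin":0,"fingers":-1},{"dx":0,"dy":150,"dz":0,"spin":0,"fingers":-1},{"dx":0,"dy":150,"dz":0,"spin":0,"fingers":-1},{"dx":0,"dy":150,"dz":0,"spin":0,"fingers":-1},{"dx":0,"dy":150,"dz":0,"spin":0,"fingers":-1},{"dx":0,"dy":150,"dz":0,"spin":0,"fingers":-1},{"dx":0,"dy":150,"dz":0,"spin":0,"fingers":-1}]'

```text
t: 5.55
tool_pos: [0.994, 0.3409, 0.245]
eef_rot: [0.58, 0.812, 0.048, 0.034]
ft_force: [0.3, -0.2, 0.7]
gripper_width: 1.003
finger_force: 0.0
```

```bash
python3 st.py
```

```text
5.55 [ 3.186e-01  1.194e+00  8.610e-02  1.400e-03  1.743e+00 -1.160e-02] [0.994  0.3409 0.245 ] [[-0.325, 0.939, 0.112], [0.946, 0.322, 0.038], [-0.0, 0.118, -0.993]] tilt 6.79
```

```bash
cat > kin.py <<'E'
import numpy as np
Q=np.array([[.4231,1.6299,1.0886],[.28059,1.35534,1.50151],[1.07543,.08852,1.94143],[.6305,.9158,1.5502],[1.1168,.0861,1.8556],[1.194,.0861,1.743]])
P=np.array([[.23978,.57717,.19057],[.60329,.20224,.40284],[.93041,.31984,.35926],[.789,.2708,.3602],[.9599,.3293,.3208],[.994,.3409,.245]])
r=np.hypot(P[:,0],P[:,1]); s=np.cumsum(Q,1); n=len(Q)
A=np.r_[np.c_[np.sin(s),np.zeros(n),np.ones(n)],np.c_[np.cos(s),np.ones(n),np.zeros(n)]]
X,res,rk,sv=np.linalg.lstsq(A,np.r_[r,P[:,2]],rcond=None)
L=X
def fk(q):
    s=np.cumsum(q); return np.array([L[4]+L[:3]@np.sin(s),L[3]+L[:3]@np.cos(s),s[2]])
if __name__=="__main__": print("L1 L2 D h0 a",X.round(4),"res",np.abs(A@X-np.r_[r,P[:,2]]).max())
E
cat > sim.py <<'E'
from kin import *
from scipy.optimize import least_squares
lo=np.array([-.9,.0865,.11]);hi=np.array([2.11,2.58,2.69])
def ik(t,q,w):
    return least_squares(lambda x:(fk(x)-t)*[1,1,w],np.clip(q,lo+1e-6,hi-1e-6),bounds=(lo,hi)).x
def call(q,dy,dz,n,w,e=.05):
    p0=fk(q); th=np.pi-p0[2] # tilt forward
    ty=np.array([np.cos(th),np.sin(th)]); tz=np.array([np.sin(th),-np.cos(th)])
    g=np.r_[p0[:2]+dy*ty+dz*tz,p0[2]]
    for _ in range(n):
        c=fk(q); d=g-c; d[:2]*=min(1,e/max(1e-9,np.hypot(*d[:2]))); d[2]*=min(1,.15/max(1e-9,abs(d[2])))
        q=ik(c+d,q,w)
    return q
def rep(q): p=fk(q); return p[:2].round(3),"tilt",np.degrees(np.pi-p[2]).round(2),q.round(3)
if __name__=="__main__":
    for w in(.1,.2,.3,.5,1.):
        print(w); q=Q[1]
        for dy,n in((.5,10),(-.15,4),(1.5,7),(1.5,8)): q=call(q,dy,0,n,w); print(*rep(q))
E
python3 kin.py; python3 sim.py
```

```text
L1 L2 D h0 a [ 0.6041  0.5123  0.5244  0.3916 -0.0549] res 0.022010197229405892
0.1
[1.112 0.414] tilt 19.87 [1.051 0.087 1.658]
[0.971 0.363] tilt 19.87 [0.592 1.051 1.152]
[1.288 0.475] tilt 40.13 [1.082 0.087 1.273]
[1.537 0.71 ] tilt 89.38 [1.236 0.087 0.259]
0.2
[1.078 0.404] tilt 15.91 [1.05  0.087 1.727]
[0.933 0.362] tilt 15.91 [0.584 1.044 1.237]
[1.225 0.436] tilt 31.92 [1.077 0.087 1.421]
[1.443 0.591] tilt 63.56 [1.133 0.087 0.813]
0.3
[1.037 0.389] tilt 11.07 [1.055 0.087 1.807]
[0.89 0.36] tilt 11.07 [0.582 1.031 1.335]
[1.15  0.387] tilt 22.2 [1.085 0.087 1.582]
[1.314 0.446] tilt 41.5 [1.119 0.087 1.212]
0.5
[0.99  0.371] tilt 5.29 [1.064 0.087 1.898]
[0.84  0.357] tilt 5.29 [0.587 1.013 1.449]
[1.058 0.331] tilt 10.45 [1.11  0.087 1.762]
[1.135 0.284] tilt 16.33 [1.169 0.087 1.601]
1.0
[0.96  0.361] tilt 1.57 [1.073 0.087 1.955]
[0.81  0.357] tilt 1.57 [0.594 0.999 1.522]
[1.    0.299] tilt 2.89 [1.134 0.087 1.871]
[1.048 0.206] tilt 4.32 [1.223 0.087 1.756]
```

```bash
cat > kin.py <<'E'
import numpy as np
Q=np.array([[.4231,1.6299,1.0886],[.28059,1.35534,1.50151],[1.07543,.08852,1.94143],[.6305,.9158,1.5502],[1.1168,.0861,1.8556],[1.194,.0861,1.743]])
P=np.array([[.23978,.57717,.19057],[.60329,.20224,.40284],[.93041,.31984,.35926],[.789,.2708,.3602],[.9599,.3293,.3208],[.994,.3409,.245]])
def B(s): # s: n x 3 cumulative
    S,C=np.sin(s),np.cos(s); n=len(s); z=np.zeros((n,1)); o=z+1
    return np.r_[np.c_[S,C[:,1:2],z],np.c_[C,-S[:,1:2],o]]
r=np.hypot(P[:,0],P[:,1]); s=np.cumsum(Q,1)
A=B(s); X=np.linalg.lstsq(A,np.r_[r,P[:,2]],rcond=1e-4)[0]
def fk(q):
    s=np.cumsum(q); return np.r_[B(s[None])@X,s[2]]
if __name__=="__main__": print("L1 L2 D off h0",X.round(4),"res",np.abs(A@X-np.r_[r,P[:,2]]).max())
E
cat >> sim.py <<'E'
    print("more")
    for w in(.6,.7,.8):
        print(w); q=Q[1]
        for dy,n in((.5,10),(-.15,4),(1.5,7),(1.5,8)): q=call(q,dy,0,n,w); print(*rep(q))
E
python3 kin.py; python3 sim.py | sed -n '/more/,$p'
```

```text
L1 L2 D off h0 [0.5632 0.485  0.3414 0.0774 0.3119] res 5.586696927134538e-05
more
0.6
[0.986 0.363] tilt 2.74 [1.072 0.087 1.935]
[0.837 0.356] tilt 2.74 [0.635 0.917 1.542]
[1.02  0.315] tilt 5.27 [1.123 0.087 1.84 ]
[1.056 0.251] tilt 7.94 [1.189 0.087 1.728]
0.7
[0.983 0.362] tilt 2.08 [1.073 0.087 1.946]
[0.833 0.357] tilt 2.08 [0.635 0.915 1.556]
[1.013 0.311] tilt 3.93 [1.126 0.087 1.86 ]
[1.047 0.24 ] tilt 5.88 [1.198 0.087 1.755]
0.8
[0.98  0.362] tilt 1.65 [1.074 0.087 1.953]
[0.83  0.357] tilt 1.65 [0.635 0.913 1.564]
[1.009 0.309] tilt 3.06 [1.128 0.087 1.873]
[1.04  0.233] tilt 4.54 [1.204 0.087 1.772]
```

```bash
cat > beam.py <<'E'
from sim import *
w=.63
dirs=[(np.cos(a),np.sin(a)) for a in np.arange(12)*np.pi/6]
def ok(q): p=fk(q); return p[1]>.2 and p[0]<1.12 and p[0]>.3
def beam(q0,sign,depth=7,W=6,target=30):
    B_=[(q0,0,[])]
    for d in range(depth):
        N=[]
        for q,T,h in B_:
            for i,(a,b) in enumerate(dirs):
                x=q
                for n in range(1,7):
                    # same call continued: recompute from q
                    if n not in(2,4,6): continue
                    x=call(q,1.5*a,1.5*b,n,w)
                    if not ok(x): break
                    N.append((x,T+n,h+[(i*30,n)]))
        N.sort(key=lambda v:-(sign*np.degrees(np.pi-fk(v[0])[2])-0.25*v[1])); B_=N[:W]
        print(d,B_[0][1],B_[0][2],*rep(B_[0][0]),flush=True)
import sys
import warnings; warnings.filterwarnings("ignore")
beam(np.array([1.194,.0875,1.743]),1,6)
E
time timeout 500 python3 beam.py
```

```text
0 2 [(0, 2)] [1.067 0.235] tilt 9.02 [1.206 0.087 1.692]
1 4 [(0, 2), (0, 2)] [1.083 0.23 ] tilt 11.34 [1.213 0.087 1.644]
2 6 [(0, 2), (0, 2), (0, 2)] [1.097 0.229] tilt 13.68 [1.217 0.087 1.599]
3 8 [(0, 2), (0, 2), (0, 2), (0, 2)] [1.111 0.232] tilt 16.01 [1.217 0.087 1.558]
4 10 [(330, 2), (0, 2), (0, 2), (0, 2), (0, 2)] [1.114 0.272] tilt 18.2 [1.182 0.087 1.556]
5 12 [(330, 2), (330, 2), (0, 2), (0, 2), (0, 2), (0, 2)] [1.115 0.312] tilt 20.38 [1.146 0.087 1.553]
real	0m18.710s
user	0m19.232s
sys	0m0.084s
```

The arm model fits to 0.06 mm and reproduces the lean gain. Short outward calls gain about 2.3° each, so I'll run a batch of those, slightly upward.

step_arm --targets '[{"dx":0,"dy":130,"dz":-75,"spin":0,"fingers":-1},{"dx":0,"dy":130,"dz":-75,"spin":0,"fingers":-1}]'

```text
t: 5.75
tool_pos: [0.9967, 0.3418, 0.2825]
eef_rot: [0.579, 0.811, 0.064, 0.046]
ft_force: [-0.3, -0.3, -0.3]
gripper_width: 0.997
finger_force: 0.0
```

step_arm --targets '[{"dx":0,"dy":130,"dz":-75,"spin":0,"fingers":-1},{"dx":0,"dy":130,"dz":-75,"spin":0,"fingers":-1}]'

```text
t: 5.95
tool_pos: [0.998, 0.3423, 0.3221]
eef_rot: [0.578, 0.81, 0.08, 0.057]
ft_force: [0.5, -0.6, 0.3]
gripper_width: 1.001
finger_force: 0.0
```

step_arm --targets '[{"dx":0,"dy":150,"dz":0,"spin":0,"fingers":-1},{"dx":0,"dy":150,"dz":0,"spin":0,"fingers":-1}]'

```text
t: 6.15
tool_pos: [1.0143, 0.3478, 0.3136]
eef_rot: [0.577, 0.808, 0.096, 0.069]
ft_force: [-0.1, 0.4, -0.2]
gripper_width: 1.0
finger_force: 0.0
```

step_arm --targets '[{"dx":0,"dy":150,"dz":0,"spin":0,"fingers":-1},{"dx":0,"dy":150,"dz":0,"spin":0,"fingers":-1}]'

```text
t: 6.35
tool_pos: [1.0288, 0.3529, 0.306]
eef_rot: [0.576, 0.806, 0.111, 0.079]
ft_force: [0.5, 0.6, 0.4]
gripper_width: 0.998
finger_force: 0.0
```

```bash
python3 st.py
```

```text
6.35 [ 0.3185  1.1434  0.0861  0.0032  1.6387 -0.0114] [1.0288 0.3529 0.306 ] [[-0.325, 0.911, 0.255], [0.946, 0.312, 0.088], [-0.0, 0.27, -0.963]] tilt 15.66
```

It's tracking at 15.7°, with azimuth 0.332 (wanted 0.33). Six more calls.

step_arm --targets '[{"dx":0,"dy":150,"dz":0,"spin":0,"fingers":-1},{"dx":0,"dy":150,"dz":0,"spin":0,"fingers":-1}]'

```text
t: 6.55
tool_pos: [1.0421, 0.3574, 0.3059]
eef_rot: [0.574, 0.804, 0.127, 0.09]
ft_force: [-0.1, 0.6, -0.1]
gripper_width: 0.996
finger_force: 0.0
```

step_arm --targets '[{"dx":0,"dy":150,"dz":0,"spin":0,"fingers":-1},{"dx":0,"dy":150,"dz":0,"spin":0,"fingers":-1}]'

```text
t: 6.75
tool_pos: [1.0543, 0.3616, 0.3105]
eef_rot: [0.572, 0.801, 0.143, 0.102]
ft_force: [-0.1, 0.8, -0.5]
gripper_width: 1.001
finger_force: 0.0
```

step_arm --targets '[{"dx":0,"dy":150,"dz":0,"spin":0,"fingers":-1},{"dx":0,"dy":150,"dz":0,"spin":0,"fingers":-1}]'

```text
t: 6.95
tool_pos: [1.0652, 0.3653, 0.3186]
eef_rot: [0.57, 0.798, 0.158, 0.113]
ft_force: [0.4, 0.9, 0.3]
gripper_width: 1.0
finger_force: 0.0
```

step_arm --targets '[{"dx":0,"dy":150,"dz":0,"spin":0,"fingers":-1},{"dx":0,"dy":150,"dz":0,"spin":0,"fingers":-1}]'

```text
t: 7.15
tool_pos: [1.0753, 0.3689, 0.3304]
eef_rot: [0.568, 0.795, 0.175, 0.125]
ft_force: [-0.5, 0.0, 1.2]
gripper_width: 1.003
finger_force: 0.0
```

step_arm --targets '[{"dx":0,"dy":150,"dz":0,"spin":0,"fingers":-1},{"dx":0,"dy":150,"dz":0,"spin":0,"fingers":-1}]'

```text
t: 7.35
tool_pos: [1.0841, 0.3719, 0.3452]
eef_rot: [0.565, 0.791, 0.191, 0.136]
ft_force: [-0.2, -1.7, 0.2]
gripper_width: 1.004
finger_force: 0.0
```

step_arm --targets '[{"dx":0,"dy":150,"dz":0,"spin":0,"fingers":-1},{"dx":0,"dy":150,"dz":0,"spin":0,"fingers":-1}]'

```text
t: 7.55
tool_pos: [1.0916, 0.3745, 0.3627]
eef_rot: [0.562, 0.787, 0.206, 0.147]
ft_force: [0.0, 0.3, -0.2]
gripper_width: 1.003
finger_force: 0.0
```

```bash
python3 st.py
```

```text
7.55 [ 0.3184  1.1171  0.087   0.006   1.4256 -0.0115] [1.0916 0.3745 0.3627] [[-0.325, 0.825, 0.463], [0.946, 0.283, 0.159], [-0.0, 0.49, -0.872]] tilt 29.33
```

```bash
cat > go.py <<'E'
import sys
from h import *
from scipy.spatial.transform import Rotation as R
s=readout.state();M=R.from_quat(s['eef_rot']).as_matrix()
G=np.array([.4998,.1871,.1377]); C=R.from_euler("ZY",[.3297,-np.pi/6]).as_matrix(); ez=C[:,2]
for h in (.15,.08,-.017):
    T=G+h*ez; print(h,T.round(4),"d(cm)",(M.T@(T-s['tool_pos'])*100).round(2))
print("C in tool",(M.T@C).round(4).tolist(),s['t'])
E
python3 go.py
```

```text
0.15 [0.4288 0.1628 0.2676] d(cm) [  1.49 -65.3  -25.78]
0.08 [0.462  0.1741 0.207 ] d(cm) [  1.49 -65.22 -18.78]
-0.017 [0.5078 0.1899 0.123 ] d(cm) [  1.48 -65.11  -9.08]
C in tool [[-0.0008, 1.0, 0.0004], [0.9999, 0.0008, -0.0117], [-0.0117, 0.0004, -0.9999]] 7.55
```

```bash
python3 - <<'E'
from sim import *
for h in(.15,.12,.08,.04,0,-.017):
    T=np.array([.4998,.1871,.1377])+h*np.array([-.473,-.162,.866]); t=np.r_[np.hypot(*T[:2]),T[2],np.pi*5/6]
    q=ik(t,np.array([-.2,2.2,.7]),.63); print(h,q.round(3),(fk(q)-t).round(4))
E
```

```text
0.15 [-0.176  2.253  0.54 ] [-0.  0.  0.]
0.12 [-0.1    2.263  0.455] [-0.  0.  0.]
0.08 [0.005 2.268 0.345] [-0.  0.  0.]
0.04 [0.112 2.265 0.241] [0. 0. 0.]
0 [0.219 2.252 0.146] [0. 0. 0.]
-0.017 [0.264 2.244 0.11 ] [0.     0.0002 0.0003]
```

step_arm --targets '[{"dx":1.5,"dy":-65.3,"dz":-25.8,"spin":0,"fingers":-1},{"dx":1.5,"dy":-65.3,"dz":-25.8,"spin":0,"fingers":-1},{"dx":1.5,"dy":-65.3,"dz":-25.8,"spin":0,"fingers":-1},{"dx":1.5,"dy":-65.3,"dz":-25.8,"spin":0,"fingers":-1},{"dx":1.5,"dy":-65.3,"dz":-25.8,"spin":0,"fingers":-1},{"dx":1.5,"dy":-65.3,"dz":-25.8,"spin":0,"fingers":-1},{"dx":1.5,"dy":-65.3,"dz":-25.8,"spin":0,"fingers":-1},{"dx":1.5,"dy":-65.3,"dz":-25.8,"spin":0,"fingers":-1},{"dx":1.5,"dy":-65.3,"dz":-25.8,"spin":0,"fingers":-1},{"dx":1.5,"dy":-65.3,"dz":-25.8,"spin":0,"fingers":-1},{"dx":1.5,"dy":-65.3,"dz":-25.8,"spin":0,"fingers":-1},{"dx":1.5,"dy":-65.3,"dz":-25.8,"spin":0,"fingers":-1},{"dx":1.5,"dy":-65.3,"dz":-25.8,"spin":0,"fingers":-1},{"dx":1.5,"dy":-65.3,"dz":-25.8,"spin":0,"fingers":-1},{"dx":1.5,"dy":-65.3,"dz":-25.8,"spin":0,"fingers":-1},{"dx":1.5,"dy":-65.3,"dz":-25.8,"spin":0,"fingers":-1},{"dx":1.5,"dy":-65.3,"dz":-25.8,"spin":0,"fingers":-1},{"dx":1.5,"dy":-65.3,"dz":-25.8,"spin":0,"fingers":-1}]'

```text
t: 9.35
tool_pos: [0.4301, 0.1634, 0.27]
eef_rot: [0.562, 0.787, 0.207, 0.148]
ft_force: [0.8, 1.0, 0.0]
gripper_width: 0.997
finger_force: 0.0
```

```bash
python3 st.py; python3 go.py
```

```text
9.35 [ 0.3409 -0.1733  2.2414 -0.0097  0.5599  0.0173] [0.4301 0.1634 0.27  ] [[-0.325, 0.824, 0.465], [0.946, 0.283, 0.159], [-0.0, 0.491, -0.871]] tilt 29.43
0.15 [0.4288 0.1628 0.2676] d(cm) [-0.01 -0.24  0.14]
0.08 [0.462  0.1741 0.207 ] d(cm) [-0.01 -0.17  7.14]
-0.017 [0.5078 0.1899 0.123 ] d(cm) [-0.02 -0.07 16.84]
C in tool [[-0.0007, 1.0, 0.0004], [1.0, 0.0007, -0.01], [-0.01, 0.0004, -1.0]] 9.35
```

step_arm --targets '[{"dx":0,"dy":-0.15,"dz":5,"spin":0,"fingers":-1},{"dx":0,"dy":-0.15,"dz":10,"spin":0,"fingers":-1},{"dx":0,"dy":-0.15,"dz":12,"spin":0,"fingers":-1},{"dx":0,"dy":-0.15,"dz":12,"spin":0,"fingers":-1},{"dx":0,"dy":-0.15,"dz":12,"spin":0,"fingers":-1}]'

```text
t: 9.85
tool_pos: [0.4834, 0.1816, 0.1626]
eef_rot: [0.562, 0.788, 0.205, 0.146]
ft_force: [-0.3, -0.7, -0.6]
gripper_width: 1.0
finger_force: 0.0
```

```bash
python3 st.py; python3 go.py; python3 - <<'E'
from h import *
from scipy.spatial.transform import Rotation as R
s=snapshot("scene"); st=readout.state(); M=R.from_quat(st['eef_rot']).as_matrix(); T=st['tool_pos']
G=np.array([.4998,.1871,.1377]); ez=np.array([-.473,-.162,.866])
x0,y0,f=280,140,7
im=cv2.resize(cv2.cvtColor(s["color"],cv2.COLOR_RGB2BGR)[y0:y0+85,x0:x0+110],(0,0),fx=f,fy=f,interpolation=cv2.INTER_CUBIC)
for P,c in((T,(0,255,0)),(T+M[:,1]*.044,(0,255,255)),(T-M[:,1]*.044,(0,255,255)),(G,(255,0,255)),(G+.015*ez,(255,0,0))):
    p=(proj(s,P)[0]-[x0,y0])*f; cv2.circle(im,tuple(int(v) for v in p),4,c,-1)
cv2.imwrite("pics/pre.png",im)
E
```

```text
9.85 [ 0.3391  0.1391  2.2579 -0.0185  0.2356  0.0256] [0.4834 0.1816 0.1626] [[-0.324, 0.826, 0.461], [0.946, 0.283, 0.158], [-0.0, 0.487, -0.873]] tilt 29.17
0.15 [0.4288 0.1628 0.2676] d(cm) [-1.000e-02  8.000e-02 -1.198e+01]
0.08 [0.462  0.1741 0.207 ] d(cm) [-0.01  0.18 -4.98]
-0.017 [0.5078 0.1899 0.123 ] d(cm) [-0.01  0.33  4.72]
C in tool [[-0.0006, 1.0, 0.0003], [0.9999, 0.0006, -0.0145], [-0.0145, 0.0003, -0.9999]] 9.85
```

View pics/pre.png

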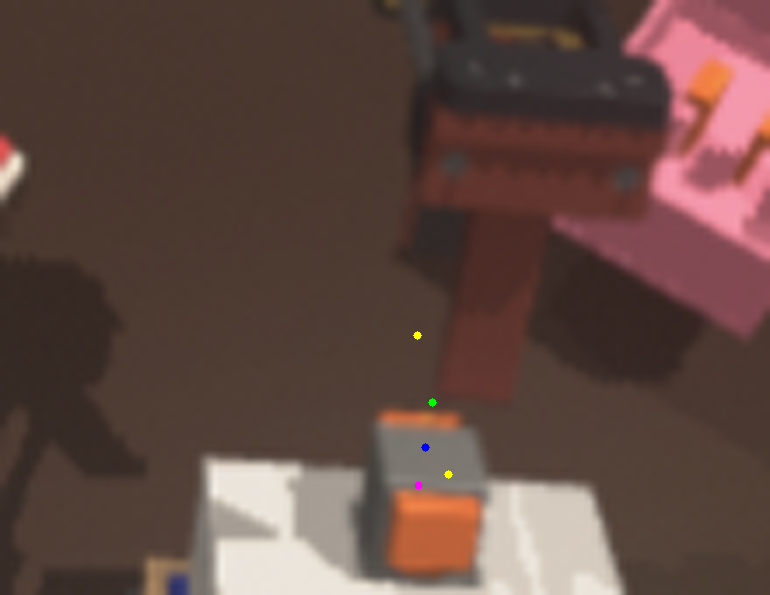

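The pre-grasp picture shows the handle at about (430,470) with its orange high button at (435,530). The finger tips seem to be at (478,400) and (430,265), above and behind my overlay of the reported TCP at (432,402). I'll check against both cameras before going in.

```bash
python3 - <<'E'
from h import *
from scipy.spatial.transform import Rotation as R
st=readout.state(); M=R.from_quat(st['eef_rot']).as_matrix(); T=st['tool_pos']; print(st['t'],T)
C=R.from_euler("ZY",[.3297,-np.pi/6]).as_matrix(); O=np.array([.5353,.1993,.0729])
W=[]
for n,(x0,y0) in(("scene",(300,130)),("top",(145,150))):
    s=snapshot(n); f=4; S=100
    im=cv2.resize(cv2.cvtColor(s["color"],cv2.COLOR_RGB2BGR)[y0:y0+S+40,x0:x0+S],(0,0),fx=f,fy=f,interpolation=cv2.INTER_CUBIC)
    q=lambda P:tuple(int(v) for v in ((proj(s,P)[0]+.5-[x0,y0])*f))
    for sg in(1,-1):   # finger tip inner edges, 20 mm wide
        a=[q(T+M@np.array([e,sg*.044,0])) for e in(-.01,.01)]; cv2.line(im,*a,(0,255,0),1)
        a=[q(T+M@np.array([e,sg*.0575,0])) for e in(-.01,.01)]; cv2.line(im,*a,(0,255,255),1)
    for pts in([(sx*.02,sy*.018,.09) for sx,sy in((1,1),(1,-1),(-1,-1),(-1,1))],[(sx*.0485,sy*.0685,.052) for sx,sy in((1,1),(1,-1),(-1,-1),(-1,1))]):
        cv2.polylines(im,[np.array([q(O+C@np.array(p)) for p in pts])],True,(255,0,255),1)
    W.append(im)
cv2.imwrite("pics/pre2.png",np.hstack(W))
E
```

```text
9.9 [0.48336079 0.1815903  0.16344939]
```

View pics/pre2.png

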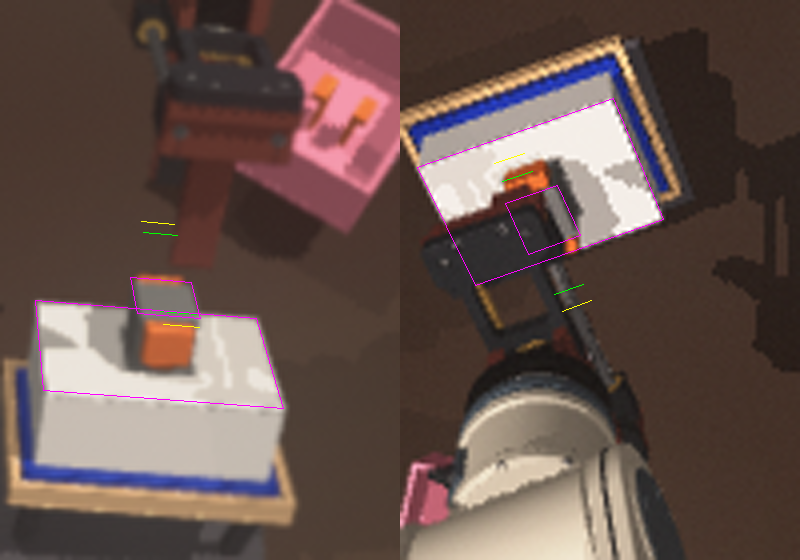

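The roof and handle outlines match in both views. The fingers don't: the scene view shows the tip at (200,265) against a predicted (178,320). I'll compute where the gripper body edges should fall, so I can measure the TCP offset.

```bash
python3 - <<'E'
from h import *
from scipy.spatial.transform import Rotation as R
from scipy.optimize import least_squares
st=readout.state(); M=R.from_quat(st['eef_rot']).as_matrix(); T=st['tool_pos']
S={n:snapshot(n) for n in("scene","top")}; off={"scene":(300,130,0),"top":(145,150,400)}
q=lambda n,P:(proj(S[n],P)[0]+.5-off[n][:2])*4+[off[n][2],0]
for nm,p in(("tip+y out -x",(-.01,.0575,0)),("tip+y out +x",(.01,.0575,0)),("body+y -x",(-.0375,.089,-.08)),("body+y +x",(.0375,.089,-.08)),("body c",(0,0,-.08)),("body -y",(0,-.089,-.08)),("flange",(0,0,-.2))):
    print(nm,*[q(n,T+M@np.array(p)).round(0) for n in S])
E
```

```text
tip+y out -x [164. 324.] [524. 153.]
tip+y out +x [200. 327.] [494. 164.]
body+y -x [141. 220.] [546. 148.]
body+y +x [289. 231.] [421. 192.]
body c [192. 146.] [543. 296.]
body -y [173.  80.] [597. 411.]
flange [229. -61.] [540. 408.]
```

```bash
python3 - <<'E'
from h import *
S={n:snapshot(n) for n in("scene","top")}
for n,c in (("scene",[(480,88),(568,112),(540,183),(442,152)]),("top",[(337,525),(453,525)])):
    print(n,[onz(S[n],(np.array(p)+.5)*.64-.5,.01).round(3).tolist() for p in c])
T0=np.array([.23978,.57717,.19057])
for n in S: print(n,proj(S[n],[T0,T0+[0,0,.08],[0,0,.0]]).round(1).tolist())
a=cv2.imread("pics/top0.png")[290:384,0:60]; 
b=cv2.imread("pics/scene0.png")[150:290,400:512]
print(onz(S["top"],(325.5,275.5),.01),onz(S["scene"],(222.9,126.1),.01))
E
```

```text
scene [[-0.105, -0.095, 0.01], [-0.117, 0.105, 0.01], [0.107, 0.108, 0.01], [0.112, -0.1, 0.01]]
top [[0.109, 0.108, 0.01], [0.108, -0.109, 0.01]]
scene [[520.4, 170.5], [537.9, 151.9], [323.0, 86.1]]
top [[18.5, 307.8], [-3.3, 316.9], [252.8, 372.2]]
[ 0.28209948 -0.21686653  0.01      ] [ 0.29693653 -0.2209433   0.01      ]
```

```bash
python3 - <<'E'
from h import *
from scipy.spatial.transform import Rotation as R
st=readout.state(); M=R.from_quat(st['eef_rot']).as_matrix(); T=st['tool_pos']
W=[]
for n,(x0,y0) in(("scene",(310,100)),("top",(140,175))):
    s=snapshot(n); save(s,f"pics/{n}1.png"); im=cv2.cvtColor(s["color"],cv2.COLOR_RGB2BGR)[y0:y0+110,x0:x0+78]
    im=cv2.convertScaleAbs(cv2.resize(im,(0,0),fx=5,fy=5,interpolation=cv2.INTER_CUBIC),alpha=1.7,beta=25)
    q=lambda P:tuple(int(v) for v in ((proj(s,P)[0]+.5-[x0,y0])*5))
    for d in np.arange(0,.25,.05): cv2.circle(im,q(T-M[:,2]*d),3,(0,255,0),-1)
    W.append(im)
cv2.imwrite("pics/pre3.png",np.hstack(W))
E
```

```text
(no output)
```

View pics/pre3.png

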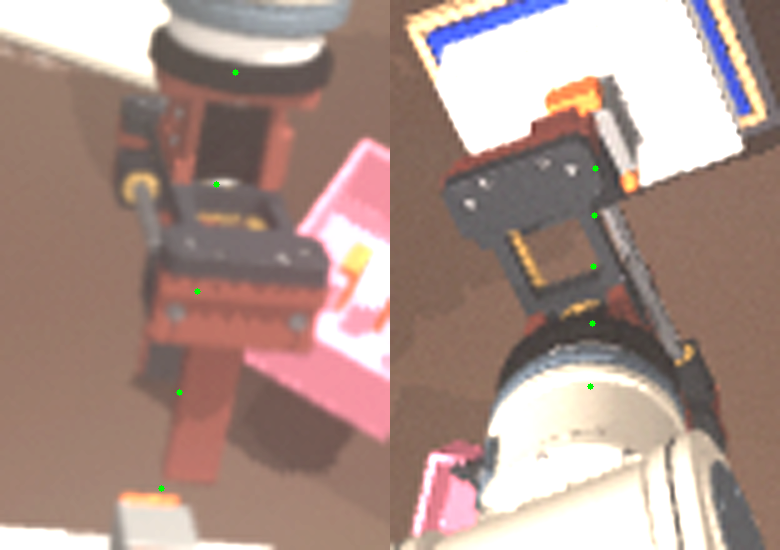

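The picture shows the +y finger with its tip at (190,480) on the scene half, about 30 mm short of the reported TCP at (161,489) plus 44 mm along the closing axis. Maybe the tips retract when open. I'll back off a little, close in air and compare.

step_arm --targets '[{"dx":0,"dy":0,"dz":-5,"spin":0,"fingers":1},{"dx":0,"dy":0,"dz":-5,"spin":0,"fingers":1},{"dx":0,"dy":0,"dz":-5,"spin":0,"fingers":1},{"dx":0,"dy":0,"dz":-5,"spin":0,"fingers":1},{"dx":0,"dy":0,"dz":-5,"spin":0,"fingers":1},{"dx":0,"dy":0,"dz":-5,"spin":0,"fingers":1}]' --squeeze 10

```text
t: 10.9
tool_pos: [0.459, 0.1733, 0.2054]
eef_rot: [0.562, 0.788, 0.205, 0.146]
ft_force: [0.5, 0.1, 0.2]
gripper_width: 0.492
finger_force: 0.0
```

```bash
python3 st.py; python3 - <<'E'
from h import *
from scipy.spatial.transform import Rotation as R
st=readout.state(); M=R.from_quat(st['eef_rot']).as_matrix(); T=st['tool_pos']; print(st['gripper_width'])
W=[]
for n,(x0,y0) in(("scene",(310,90)),("top",(140,175))):
    s=snapshot(n); im=cv2.cvtColor(s["color"],cv2.COLOR_RGB2BGR)[y0:y0+118,x0:x0+78]
    im=cv2.convertScaleAbs(cv2.resize(im,(0,0),fx=5,fy=5,interpolation=cv2.INTER_CUBIC),alpha=1.7,beta=25)
    q=lambda P:tuple(int(v) for v in ((proj(s,P)[0]+.5-[x0,y0])*5))
    for d in np.arange(0,.25,.05): cv2.circle(im,q(T-M[:,2]*d),3,(0,255,0),-1)
    W.append(im)
cv2.imwrite("pics/pre4.png",np.hstack(W))
E
```

```text
10.9 [ 0.3399  0.0057  2.2648 -0.0131  0.363   0.0204] [0.459  0.1733 0.2054] [[-0.325, 0.826, 0.46], [0.946, 0.284, 0.158], [-0.0, 0.487, -0.874]] tilt 29.11
0.49156557761453146
```

View pics/pre4.png

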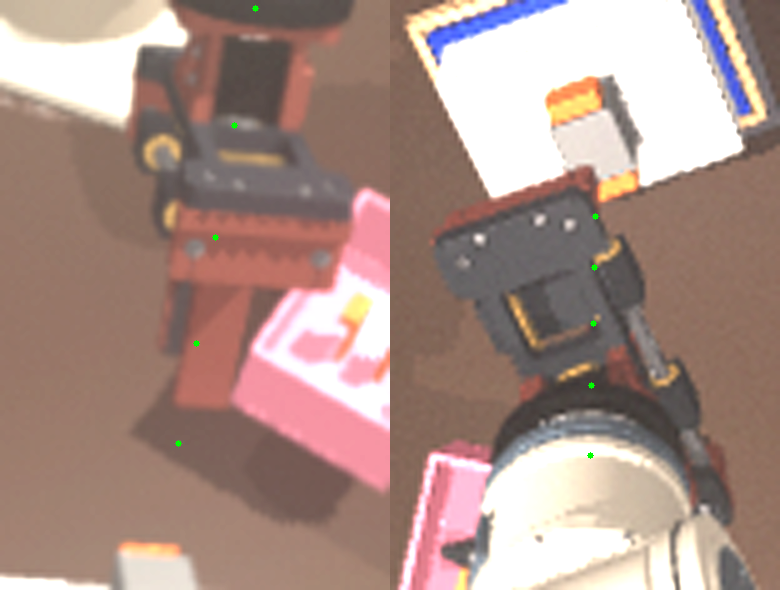

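Both finger tips appear about 35 mm behind the reported TCP: near tip at (205,405), far pad at (175,345), and TCP dot at (178,443). Contact will settle it. I'll open, straddle the handle at the reported grasp depth, then close gently and see where the fingers stop.

step_arm --targets '[{"dx":0,"dy":0.5,"dz":0,"spin":0,"fingers":-1},{"dx":0,"dy":0.5,"dz":0,"spin":0,"fingers":-1},{"dx":0,"dy":0.5,"dz":0,"spin":0,"fingers":-1},{"dx":0,"dy":0.5,"dz":2,"spin":0,"fingers":-1},{"dx":0,"dy":0.5,"dz":4,"spin":0,"fingers":-1},{"dx":0,"dy":0.5,"dz":6,"spin":0,"fingers":-1},{"dx":0,"dy":0.5,"dz":7,"spin":0,"fingers":-1},{"dx":0,"dy":0.5,"dz":8,"spin":0,"fingers":-1},{"dx":0,"dy":0.5,"dz":8.6,"spin":0,"fingers":-1},{"dx":0,"dy":0.5,"dz":9.2,"spin":0,"fingers":-1},{"dx":0,"dy":0.5,"dz":9.2,"spin":0,"fingers":-1}]'

```text
t: 12.1
tool_pos: [0.506, 0.1894, 0.1282]
eef_rot: [0.562, 0.788, 0.205, 0.147]
ft_force: [-0.3, -0.0, 1.1]
gripper_width: 0.997
finger_force: 0.0
```

```bash
python3 st.py; python3 go.py; python3 -c "
from h import *
s=readout.state();print(s['ft_force'],s['ft_torque'],s['gripper_width'])"
```

```text
12.1 [ 0.3386  0.2495  2.236  -0.0277  0.1464  0.0345] [0.506  0.1894 0.1282] [[-0.325, 0.826, 0.462], [0.946, 0.283, 0.158], [-0.0, 0.488, -0.873]] tilt 29.2
0.15 [0.4288 0.1628 0.2676] d(cm) [-1.000e-02 -3.200e-01 -1.615e+01]
0.08 [0.462  0.1741 0.207 ] d(cm) [-0.01 -0.23 -9.15]
-0.017 [0.5078 0.1899 0.123 ] d(cm) [-0.01 -0.09  0.55]
C in tool [[-0.0007, 1.0, 0.0003], [0.9999, 0.0007, -0.0139], [-0.0139, 0.0003, -0.9999]] 12.1
[-0.25543008 -0.01328105  1.13392934] [-0.19060627  0.24884613 -0.03997903] 0.9968830330596634
```

step_arm --targets '[{"dx":0,"dy":0,"dz":0,"spin":0,"fingers":1},{"dx":0,"dy":0,"dz":0,"spin":0,"fingers":1},{"dx":0,"dy":0,"dz":0,"spin":0,"fingers":1},{"dx":0,"dy":0,"dz":0,"spin":0,"fingers":1},{"dx":0,"dy":0,"dz":0,"spin":0,"fingers":1},{"dx":0,"dy":0,"dz":0,"spin":0,"fingers":1}]' --squeeze 12

```text
t: 12.7
tool_pos: [0.5059, 0.1893, 0.1286]
eef_rot: [0.562, 0.787, 0.205, 0.147]
ft_force: [0.3, 0.2, 0.4]
gripper_width: 0.494
finger_force: 0.0
```

```bash
python3 st.py; python3 -c "
from h import *
s=readout.state();print(s['ft_force'],s['ft_torque'],s['gripper_width'],s['finger_force'])
s=snapshot('scene');im=cv2.cvtColor(s['color'],cv2.COLOR_RGB2BGR)[130:240,290:400];cv2.imwrite('pics/grip.png',cv2.convertScaleAbs(cv2.resize(im,(0,0),fx=5,fy=5,interpolation=cv2.INTER_CUBIC),alpha=1.4,beta=15))"
```

```text
12.7 [ 0.3386  0.2486  2.2362 -0.0276  0.1467  0.0344] [0.5059 0.1893 0.1286] [[-0.324, 0.825, 0.462], [0.946, 0.283, 0.158], [-0.0, 0.488, -0.873]] tilt 29.23
[0.25193498 0.18250204 0.36168369] [-0.14297227  0.19640636  0.02228798] 0.49355944835724286 0.0
```

The fingers passed 48 mm with no force, so the tips really are above the handle. The pictures are right about the offset. I'll work out what lean is feasible for a deeper reach.

```bash
python3 - <<'E'
from kin import *
from scipy.optimize import fsolve
from scipy.spatial.transform import Rotation as R
G=np.array([.4998,.1871,.1377]); ez=np.array([-.473,-.162,.866])
for off in(.030,.035):
  for tip in(-.006,-.010,-.014):
    T=G+tip*ez; r=np.hypot(*T[:2])
    for th in(30,29,28,27,26,25):
        a=np.pi-np.radians(th); t=np.r_[r+off*np.sin(a),T[2]+off*np.cos(a),a]
        q,_,k,_=fsolve(lambda q:fk(q)-t,[.3,2.2,.12],full_output=True); print(off,tip,th,q.round(3),k)
E
```

```text
0.03 -0.006 30 [0.314 2.234 0.07 ] 1
0.03 -0.006 29 [0.313 2.223 0.099] 1
0.03 -0.006 28 [0.312 2.212 0.128] 1
0.03 -0.006 27 [0.312 2.201 0.157] 1
0.03 -0.006 26 [0.312 2.19  0.185] 1
0.03 -0.006 25 [0.313 2.179 0.213] 1
0.03 -0.01 30 [0.324 2.232 0.062] 1
0.03 -0.01 29 [0.323 2.221 0.091] 1
0.03 -0.01 28 [0.323 2.21  0.12 ] 1
0.03 -0.01 27 [0.322 2.199 0.149] 1
0.03 -0.01 26 [0.322 2.188 0.178] 1
0.03 -0.01 25 [0.323 2.177 0.206] 1
0.03 -0.014 30 [0.335 2.229 0.054] 1
0.03 -0.014 29 [0.333 2.218 0.083] 1
0.03 -0.014 28 [0.333 2.208 0.113] 1
0.03 -0.014 27 [0.332 2.197 0.142] 1
0.03 -0.014 26 [0.332 2.186 0.17 ] 1
0.03 -0.014 25 [0.333 2.174 0.198] 1
0.035 -0.006 30 [0.327 2.231 0.06 ] 1
0.035 -0.006 29 [0.326 2.221 0.089] 1
0.035 -0.006 28 [0.325 2.21  0.118] 1
0.035 -0.006 27 [0.325 2.199 0.147] 1
0.035 -0.006 26 [0.325 2.188 0.175] 1
0.035 -0.006 25 [0.325 2.177 0.203] 1
0.035 -0.01 30 [0.337 2.229 0.052] 1
0.035 -0.01 29 [0.336 2.218 0.081] 1
0.035 -0.01 28 [0.335 2.207 0.11 ] 1
0.035 -0.01 27 [0.335 2.197 0.139] 1
0.035 -0.01 26 [0.335 2.186 0.168] 1
0.035 -0.01 25 [0.335 2.175 0.196] 1
0.035 -0.014 30 [0.348 2.226 0.044] 1
0.035 -0.014 29 [0.346 2.215 0.074] 1
0.035 -0.014 28 [0.345 2.205 0.103] 1
0.035 -0.014 27 [0.345 2.194 0.132] 1
0.035 -0.014 26 [0.345 2.183 0.16 ] 1
0.035 -0.014 25 [0.345 2.172 0.188] 1
```

View pics/grip.png

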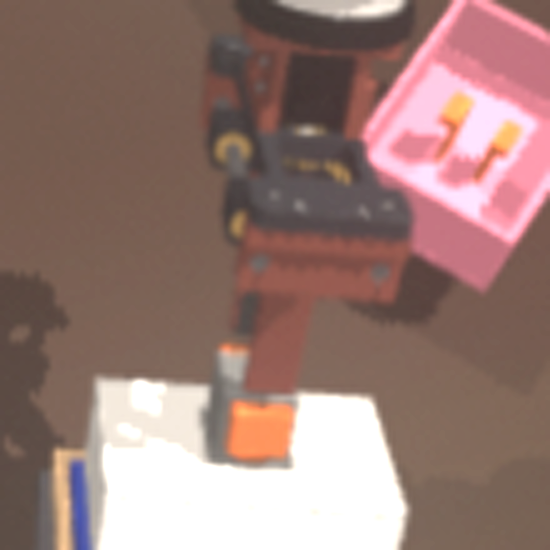

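```bash
cat > beam2.py <<'E'
from sim import *
import warnings; warnings.filterwarnings("ignore")
w=.63
import sim
sim.lo[2]=.11
dirs=[(np.cos(a),np.sin(a)) for a in np.arange(12)*np.pi/6]
def run(q0,sign,depth,zmin,rmin,rmax,W=8,pen=.15,ns=(2,5,9)):
    Bm=[(q0,0,[])]
    for d in range(depth):
        N=[]
        for q,T,h in Bm:
            for i,(a,b) in enumerate(dirs):
                for n in ns:
                    x=call(q,1.5*a,1.5*b,n,w); p=fk(x)
                    if p[1]<zmin or not rmin<p[0]<rmax: break
                    N.append((x,T+n,h+[(i*30,n)]))
        N.sort(key=lambda v:-(sign*np.degrees(np.pi-fk(v[0])[2])-pen*v[1]))
        Bm=[];seen=[]
        for v in N:
            if all(np.abs(v[0]-u).max()>.05 for u in seen): Bm.append(v);seen.append(v[0])
            if len(Bm)==W: break
        print(d,Bm[0][1],Bm[0][2],*rep(Bm[0][0]),flush=True)
if __name__=="__main__":
    # from retreat pose (cover in hand): h=.15
    run(np.array([-.176,2.25,.54]),-1,5,.3,.25,.9)
    print("grasp clip")
    q=np.array([.2486,2.2362,.1467])
    for lim in(.105,.11,.115):
        sim.lo[2]=lim
        for dz in(.02,.03,.036,.04): print(lim,dz,*rep(call(q,0,dz,6,w)))
E
timeout 550 python3 beam2.py
```

```text
0 2 [(240, 2)] [0.374 0.319] tilt 30.23 [-0.448  2.292  0.771]
1 4 [(300, 2), (60, 2)] [0.547 0.32 ] tilt 30.23 [-0.075  2.042  0.647]
2 6 [(300, 2), (60, 2), (270, 2)] [0.497 0.406] tilt 30.23 [-0.253  1.988  0.879]
3 8 [(300, 2), (60, 2), (240, 2), (60, 2)] [0.547 0.32 ] tilt 30.23 [-0.075  2.042  0.647]
4 10 [(300, 2), (60, 2), (240, 2), (60, 2), (270, 2)] [0.497 0.406] tilt 30.23 [-0.253  1.988  0.879]
grasp clip
0.105 0.02 [0.55  0.111] tilt 29.22 [0.3   2.226 0.105]
0.105 0.03 [0.556 0.106] tilt 28.91 [0.319 2.213 0.105]
0.105 0.036 [0.56  0.103] tilt 28.72 [0.33  2.205 0.105]
0.105 0.04 [0.562 0.1  ] tilt 28.6 [0.338 2.199 0.105]
0.11 0.02 [0.55  0.112] tilt 29.14 [0.299 2.224 0.11 ]
0.11 0.03 [0.556 0.107] tilt 28.83 [0.317 2.211 0.11 ]
0.11 0.036 [0.56  0.103] tilt 28.65 [0.329 2.203 0.11 ]
0.11 0.04 [0.562 0.101] tilt 28.52 [0.336 2.197 0.11 ]
0.115 0.02 [0.55  0.113] tilt 29.07 [0.297 2.222 0.115]
0.115 0.03 [0.556 0.108] tilt 28.75 [0.316 2.209 0.115]
0.115 0.036 [0.56  0.104] tilt 28.57 [0.327 2.201 0.115]
0.115 0.04 [0.563 0.102] tilt 28.44 [0.335 2.196 0.115]
```

```bash
python3 - <<'E'
from beam2 import *
q0=np.array([-.176,2.25,.54])
for ang in (120,150,180,210,240,270):
    q=q0; a,b=np.cos(np.radians(ang)),np.sin(np.radians(ang)); print("dir",ang)
    for k,n in enumerate((6,2,2,2,2)): q=call(q,1.5*a,1.5*b,n,w); print("  ",*rep(q))
E
```

```text
dir 120
   [0.49  0.105] tilt 26.73 [0.245 2.32  0.11 ]
   [0.506 0.068] tilt 23.58 [0.354 2.266 0.11 ]
   [0.522 0.026] tilt 20.39 [0.469 2.207 0.11 ]
   [ 0.537 -0.022] tilt 17.19 [0.592 2.14  0.11 ]
   [ 0.55  -0.078] tilt 14.03 [0.72  2.067 0.11 ]
dir 150
   [0.347 0.126] tilt 27.53 [-0.029  2.58   0.11 ]
   [0.338 0.111] tilt 24.92 [0.017 2.58  0.11 ]
   [0.329 0.095] tilt 22.3 [0.062 2.58  0.11 ]
   [0.319 0.08 ] tilt 19.68 [0.108 2.58  0.11 ]
   [0.308 0.066] tilt 17.07 [0.154 2.58  0.11 ]
dir 180
   [0.26  0.212] tilt 28.47 [-0.595  2.58   0.66 ]
   [0.19  0.229] tilt 27.4 [-0.9    2.58   0.983]
   [0.177 0.223] tilt 25.07 [-0.9    2.58   1.024]
   [0.164 0.217] tilt 22.73 [-0.9    2.58   1.065]
   [0.151 0.212] tilt 20.39 [-0.9    2.58   1.106]
dir 210
   [0.203 0.26 ] tilt 28.66 [-0.9    2.524  1.018]
   [0.19  0.242] tilt 26.86 [-0.9    2.55   1.023]
   [0.178 0.225] tilt 25.05 [-0.9    2.576  1.029]
   [0.166 0.218] tilt 23.0 [-0.9   2.58  1.06]
   [0.155 0.213] tilt 20.94 [-0.9    2.58   1.096]
dir 240
   [0.215 0.42 ] tilt 29.55 [-0.9    2.2    1.326]
   [0.193 0.485] tilt 27.85 [-0.9    2.055  1.5  ]
   [0.159 0.558] tilt 26.43 [-0.9    1.889  1.691]
   [0.109 0.634] tilt 25.42 [-0.9    1.705  1.893]
   [0.043 0.706] tilt 24.9 [-0.9    1.507  2.1  ]
dir 270
   [0.31  0.529] tilt 30.23 [-0.667  1.937  1.343]
   [0.259 0.615] tilt 30.23 [-0.72   1.768  1.566]
   [0.209 0.702] tilt 30.23 [-0.731  1.572  1.773]
   [0.159 0.788] tilt 30.23 [-0.705  1.346  1.973]
   [0.108 0.875] tilt 30.23 [-0.644  1.079  2.179]
```

The offset is about 36 mm, and the grasp is feasible at about 28° lean. I'll open, then go 34 mm deeper slowly.

step_arm --targets '[{"dx":0,"dy":0,"dz":0,"spin":0,"fingers":-1},{"dx":0,"dy":0,"dz":0,"spin":0,"fingers":-1},{"dx":0,"dy":0,"dz":0,"spin":0,"fingers":-1},{"dx":0,"dy":0,"dz":0,"spin":0,"fingers":-1},{"dx":0,"dy":0,"dz":0,"spin":0,"fingers":-1},{"dx":0,"dy":-0.1,"dz":0.6,"spin":0,"fingers":-1},{"dx":0,"dy":-0.1,"dz":1.2,"spin":0,"fingers":-1},{"dx":0,"dy":-0.1,"dz":1.8,"spin":0,"fingers":-1},{"dx":0,"dy":-0.1,"dz":2.3,"spin":0,"fingers":-1},{"dx":0,"dy":-0.1,"dz":2.8,"spin":0,"fingers":-1},{"dx":0,"dy":-0.1,"dz":3.2,"spin":0,"fingers":-1},{"dx":0,"dy":-0.1,"dz":3.4,"spin":0,"fingers":-1},{"dx":0,"dy":-0.1,"dz":3.4,"spin":0,"fingers":-1}]'

```text
t: 14.05
tool_pos: [0.5224, 0.1952, 0.104]
eef_rot: [0.563, 0.788, 0.201, 0.144]
ft_force: [1.0, 0.0, -0.4]
gripper_width: 1.003
finger_force: 0.0
```

```bash
python3 st.py; cat > tip.py <<'E'
from h import *
from scipy.spatial.transform import Rotation as R
s=readout.state();M=R.from_quat(s['eef_rot']).as_matrix()
G=np.array([.4998,.1871,.1377]); C=R.from_euler("ZY",[.3297,-np.pi/6]).as_matrix()
tip=s['tool_pos']-.036*M[:,2]
print("tip in grip frame mm",(C.T@(tip-G)*1000).round(1),"err in tool cm",(M.T@(G-.010*C[:,2]-tip)*100).round(2)); print(s['ft_force'].round(1),s['ft_torque'].round(2),s['gripper_width'],s['finger_force'])
E
python3 tip.py
```

```text
14.05 [ 0.3392  0.3254  2.2075 -0.0431  0.1085  0.0504] [0.5224 0.1952 0.104 ] [[-0.324, 0.83, 0.454], [0.946, 0.285, 0.155], [-0.0, 0.48, -0.877]] tilt 28.67
tip in grip frame mm [ 4.8  0.4 -5.2] err in tool cm [-0.04 -0.47  0.49]
[ 1.   0.  -0.4] [-0.14  0.24 -0.  ] 1.0027757901025527 0.0
```

step_arm --targets '[{"dx":0,"dy":-0.5,"dz":0.5,"spin":0,"fingers":-1},{"dx":0,"dy":-0.6,"dz":0.6,"spin":0,"fingers":-1},{"dx":0,"dy":-0.6,"dz":0.6,"spin":0,"fingers":-1}]'

```text
t: 14.35
tool_pos: [0.5208, 0.1948, 0.0999]
eef_rot: [0.564, 0.789, 0.198, 0.142]
ft_force: [0.3, 0.3, -0.2]
gripper_width: 0.997
finger_force: 0.0
```

```bash
python3 st.py; python3 tip.py
```

```text
14.35 [ 0.3398  0.3326  2.2077 -0.0491  0.1085  0.057 ] [0.5208 0.1948 0.0999] [[-0.324, 0.833, 0.448], [0.946, 0.286, 0.153], [-0.001, 0.473, -0.881]] tilt 28.25
tip in grip frame mm [ 1.6  0.5 -7.9] err in tool cm [-0.05 -0.16  0.21]
[ 0.3  0.3 -0.2] [-0.14  0.24 -0.02] 0.9968188408232438 0.0
```

step_arm --targets '[{"dx":0,"dy":-0.25,"dz":0.2,"spin":0,"fingers":-1},{"dx":0,"dy":-0.25,"dz":0.2,"spin":0,"fingers":1},{"dx":0,"dy":-0.25,"dz":0.2,"spin":0,"fingers":1},{"dx":0,"dy":-0.25,"dz":0.2,"spin":0,"fingers":1},{"dx":0,"dy":-0.25,"dz":0.2,"spin":0,"fingers":1},{"dx":0,"dy":-0.25,"dz":0.2,"spin":0,"fingers":1},{"dx":0,"dy":-0.25,"dz":0.2,"spin":0,"fingers":1}]' --squeeze 14

```text
t: 15.05
tool_pos: [0.519, 0.1942, 0.098]
eef_rot: [0.564, 0.79, 0.196, 0.141]
ft_force: [-6.0, -1.5, 3.4]
gripper_width: 0.539
finger_force: 13.9
```

```bash
python3 st.py; python3 tip.py
```

```text
15.05 [ 0.3401  0.3346  2.2092 -0.0514  0.1097  0.0595] [0.519  0.1942 0.098 ] [[-0.324, 0.835, 0.444], [0.946, 0.287, 0.151], [-0.001, 0.469, -0.883]] tilt 27.98
tip in grip frame mm [-0.8  0.5 -8.6] err in tool cm [-0.05  0.09  0.14]
[-6.  -1.5  3.4] [-0.42  0.98  0.01] 0.5393324865785114 13.909399956464767
```

The grip is at 47.5 mm and 13.9 N, so both buttons are fully pressed. I'll draw the cover off along its axis, first 15 mm with a check.

step_arm --targets '[{"dx":0,"dy":0,"dz":0,"spin":0,"fingers":1},{"dx":0,"dy":0,"dz":-0.3,"spin":0,"fingers":1},{"dx":0,"dy":-0.03,"dz":-0.7,"spin":0,"fingers":1},{"dx":0,"dy":-0.05,"dz":-1.1,"spin":0,"fingers":1},{"dx":0,"dy":-0.06,"dz":-1.5,"spin":0,"fingers":1}]' --squeeze 20

```text
t: 15.55
tool_pos: [0.5128, 0.1921, 0.1118]
eef_rot: [0.564, 0.789, 0.197, 0.142]
ft_force: [0.2, 0.6, -2.9]
gripper_width: 0.522
finger_force: 19.8
```

```bash
python3 tip.py
```

```text
tip in grip frame mm [0.4 0.6 6.6] err in tool cm [-0.06  0.02  1.66]
[ 0.2  0.6 -2.9] [-0.23  0.56  0.03] 0.5223020690795385 19.761022925376892
```

The force is only the cover's weight, so the hooks are clear. Continue.

step_arm --targets '[{"dx":0,"dy":-0.02,"dz":-0.6,"spin":0,"fingers":1},{"dx":0,"dy":-0.04,"dz":-1.2,"spin":0,"fingers":1},{"dx":0,"dy":-0.06,"dz":-1.8,"spin":0,"fingers":1},{"dx":0,"dy":-0.08,"dz":-2.4,"spin":0,"fingers":1},{"dx":0,"dy":-0.1,"dz":-3,"spin":0,"fingers":1},{"dx":0,"dy":-0.12,"dz":-3.6,"spin":0,"fingers":1},{"dx":0,"dy":-0.15,"dz":-4.4,"spin":0,"fingers":1},{"dx":0,"dy":-0.2,"dz":-5.6,"spin":0,"fingers":1},{"dx":0,"dy":-0.25,"dz":-7.2,"spin":0,"fingers":1},{"dx":0,"dy":-0.3,"dz":-9,"spin":0,"fingers":1},{"dx":0,"dy":-0.35,"dz":-11,"spin":0,"fingers":1},{"dx":0,"dy":-0.4,"dz":-13,"spin":0,"fingers":1},{"dx":0,"dy":-0.4,"dz":-13,"spin":0,"fingers":1}]'

```text
t: 16.85
tool_pos: [0.4519, 0.1715, 0.2267]
eef_rot: [0.564, 0.789, 0.199, 0.143]
ft_force: [-0.4, -0.4, -2.7]
gripper_width: 0.529
finger_force: 19.8
```

```bash
python3 st.py; python3 tip.py; python3 - <<'E'
from h import *
W=[]
for n,(x0,y0) in(("scene",(280,60)),("top",(110,150))):
    s=snapshot(n); W.append(cv2.resize(cv2.cvtColor(s["color"],cv2.COLOR_RGB2BGR)[y0:y0+200,x0:x0+133],(0,0),fx=3,fy=3,interpolation=cv2.INTER_CUBIC))
cv2.imwrite("pics/off.png",np.hstack(W))
E
```

```text
16.85 [ 0.3428 -0.0463  2.2444 -0.0156  0.4487  0.0249] [0.4519 0.1715 0.2267] [[-0.324, 0.832, 0.449], [0.946, 0.286, 0.153], [-0.001, 0.475, -0.88]] tilt 28.35
tip in grip frame mm [  2.    0.7 138.3] err in tool cm [-0.06  0.23 14.83]
[-0.4 -0.4 -2.7] [-0.2   0.36 -0.02] 0.5289527192746777 19.78218823671341
```

View pics/off.png

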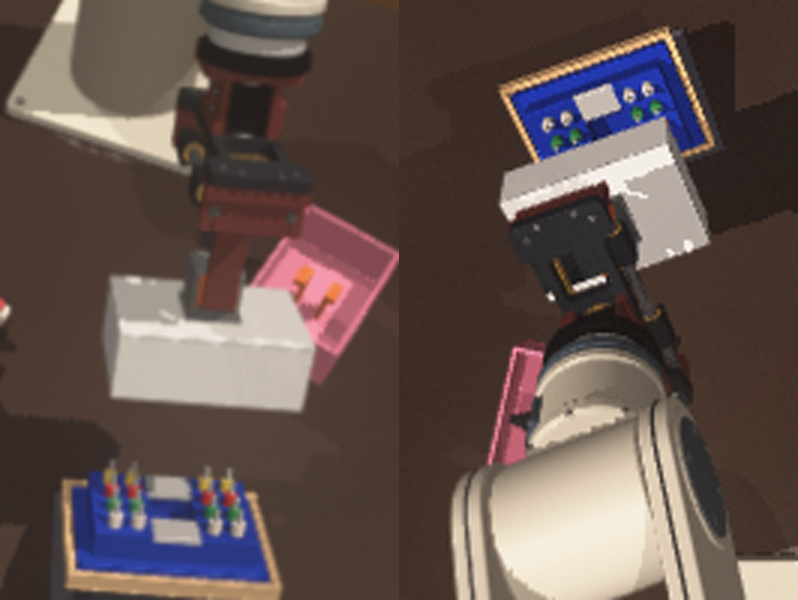

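The picture shows the cover held at (210,340) on the scene half and the kit still seated in the stand at (170,520). Before moving I'll check that the arm can hold this lean over the tray, using a 3D model.

```bash
cat > k3.py <<'E'
from kin import *
from scipy.spatial.transform import Rotation as R
from scipy.optimize import least_squares
def fk3(q,s4=1,s6=1,c=np.pi/2):
    s=np.cumsum(q[1:3]); n=np.array([X[0]*np.sin(s[0])+X[1]*np.sin(s[1])+X[3]*np.cos(s[1]),0,X[4]+X[0]*np.cos(s[0])+X[1]*np.cos(s[1])-X[3]*np.sin(s[1])])
    r1=R.from_euler("z",q[0]); r=r1*R.from_euler("y",s[1])*R.from_euler("z",s4*q[3])*R.from_euler("y",q[4])*R.from_euler("z",s6*q[5]+c)
    return r1.apply(n)+r.apply([0,0,X[2]]),r
lo=np.array([-3,-.9,.09,-1.31,.115,-2.54]);hi=np.array([3,2.11,2.58,4.45,2.69,2.54])
def ik3(p,r,q0,w=.63,**k):
    f=lambda q:(lambda a:np.r_[a[0]-p,w*(r.inv()*a[1]).as_rotvec()])(fk3(q,**k))
    o=least_squares(f,np.clip(q0,lo+1e-4,hi-1e-4),bounds=(lo,hi)); return o.x,np.abs(o.fun).max()
E
python3 - <<'E'
from k3 import *
from plant import readout
s=readout.state(); q=s['q']; best=None
for s4 in(1,-1):
    for s6 in(1,-1):
        for c in(np.pi/2,-np.pi/2):
            p,r=fk3(q,s4,s6,c); e=np.abs(p-s['tool_pos']).max(),(r.inv()*R.from_quat(s['eef_rot'])).magnitude(); print(s4,s6,round(c,2),np.round(e,4))
            if best is None or e[1]<best[0]: best=(e[1],dict(s4=s4,s6=s6,c=c))
k=best[1]; print(k); rt=R.from_quat(s['eef_rot']); x=q; p0=s['tool_pos']
for P in np.vstack([np.linspace(p0,[.546,-.1845,.2],9),np.linspace([.546,-.1845,.2],[.546,-.1845,.05],4),np.linspace([.546,-.1845,.05],[.60,-.166,.04],3)]):
    x,e=ik3(P,rt,x,**k); print(P.round(3),x.round(2),round(e,4))
E
```

```text
1 1 1.57 [0.0112 0.    ]
1 1 -1.57 [0.0112 3.1416]
1 -1 1.57 [0.0112 0.0498]
1 -1 -1.57 [0.0112 3.0917]
-1 1 1.57 [0.0068 0.0315]
-1 1 -1.57 [0.0068 3.1132]
-1 -1 1.57 [0.0068 0.0254]
-1 -1 -1.57 [0.0068 3.1201]
{'s4': 1, 's6': 1, 'c': 1.5707963267948966}
[0.452 0.171 0.225] [ 0.38 -0.04  2.24 -0.06  0.45  0.09] 0.0
[0.464 0.127 0.222] [ 0.24 -0.04  2.25  0.1   0.44 -0.18] 0.0
[0.475 0.082 0.219] [ 0.09 -0.03  2.25  0.25  0.45 -0.44] 0.0
[0.487 0.038 0.215] [-0.04 -0.    2.23  0.38  0.48 -0.67] 0.0
[ 0.499 -0.007  0.212] [-0.17  0.03  2.21  0.48  0.51 -0.87] 0.0
[ 0.511 -0.051  0.209] [-0.28  0.07  2.17  0.54  0.55 -1.03] 0.0
[ 0.522 -0.096  0.206] [-0.38  0.12  2.13  0.59  0.59 -1.15] 0.0
[ 0.534 -0.14   0.203] [-0.47  0.17  2.07  0.61  0.63 -1.25] 0.0
[ 0.546 -0.184  0.2  ] [-0.54  0.22  2.01  0.62  0.67 -1.32] 0.0
[ 0.546 -0.184  0.2  ] [-0.54  0.22  2.01  0.62  0.67 -1.32] 0.0
[ 0.546 -0.184  0.15 ] [-0.54  0.31  2.05  0.72  0.58 -1.45] 0.0
[ 0.546 -0.184  0.1  ] [-0.54  0.4   2.07  0.87  0.49 -1.62] 0.0
[ 0.546 -0.184  0.05 ] [-0.54  0.5   2.09  1.07  0.43 -1.83] 0.0
[ 0.546 -0.184  0.05 ] [-0.54  0.5   2.09  1.07  0.43 -1.83] 0.0
[ 0.573 -0.175  0.045] [-0.5   0.53  2.05  1.05  0.41 -1.78] 0.0
[ 0.6   -0.166  0.04 ] [-0.45  0.56  2.01  1.03  0.4  -1.72] 0.0
```

Reachable with margin. Moving over the tray.

step_arm --targets '[{"dx":-1.5,"dy":0,"dz":-0.5,"spin":0,"fingers":1},{"dx":-4.5,"dy":-0.3,"dz":-0.5,"spin":0,"fingers":1},{"dx":-8.5,"dy":-0.8,"dz":0,"spin":0,"fingers":1},{"dx":-12.5,"dy":-1.2,"dz":0,"spin":0,"fingers":1},{"dx":-16.5,"dy":-1.6,"dz":0.3,"spin":0,"fingers":1},{"dx":-20.5,"dy":-2,"dz":0.5,"spin":0,"fingers":1},{"dx":-24.5,"dy":-2.4,"dz":0.7,"spin":0,"fingers":1},{"dx":-28.5,"dy":-2.8,"dz":0.9,"spin":0,"fingers":1},{"dx":-32,"dy":-3.2,"dz":1.1,"spin":0,"fingers":1},{"dx":-35,"dy":-3.5,"dz":1.2,"spin":0,"fingers":1},{"dx":-36.7,"dy":-3.6,"dz":1.2,"spin":0,"fingers":1},{"dx":-36.7,"dy":-3.6,"dz":1.2,"spin":0,"fingers":1},{"dx":-36.7,"dy":-3.6,"dz":1.2,"spin":0,"fingers":1}]'

```text
t: 18.25
tool_pos: [0.5453, -0.1837, 0.1961]
eef_rot: [0.564, 0.789, 0.197, 0.14]
ft_force: [-0.3, 0.5, -2.7]
gripper_width: 0.527
finger_force: 19.8
```

```bash
python3 st.py; cat > pl.py <<'E'
from h import *
from scipy.spatial.transform import Rotation as R
s=readout.state();M=R.from_quat(s['eef_rot']).as_matrix();T=s['tool_pos']
print("low edge",(T+M@[0,-.0485,.0304]).round(4),"center",(T+M@[0,0,.0304]).round(4),"to (.546,-.1845,.07) cm",(M.T@(np.array([.546,-.1845,.07])-T)*100).round(2),"world up in tool",M[2].round(3),"u",(M.T@[.946,.324,0]).round(3))
print(s['ft_force'].round(1),s['ft_torque'].round(2),s['gripper_width'],s['finger_force'])
E
python3 pl.py; python3 - <<'E'
from h import *
from scipy.spatial.transform import Rotation as R
st=readout.state(); M=R.from_quat(st['eef_rot']).as_matrix(); T=st['tool_pos']
W=[]
for n,(x0,y0) in(("scene",(90,110)),("top",(250,100))):
    s=snapshot(n); f=3; im=cv2.resize(cv2.cvtColor(s["color"],cv2.COLOR_RGB2BGR)[y0:y0+180,x0:x0+133],(0,0),fx=f,fy=f,interpolation=cv2.INTER_CUBIC)
    for zz in(.0304,-.0216):
        pts=[T+M@[sx*.0685,sy*.0485,zz] for sx,sy in((1,1),(1,-1),(-1,-1),(-1,1))]
        cv2.polylines(im,[np.int32((proj(s,pts)+.5-[x0,y0])*f)],True,(255,0,255) if zz>0 else (0,255,0),1)
    W.append(im)
cv2.imwrite("pics/tray.png",np.hstack(W))
E
```

```text
18.25 [-0.5661  0.2292  2.0151  0.6269  0.6768 -1.3483] [ 0.5453 -0.1837  0.1961] [[-0.324, 0.835, 0.444], [0.946, 0.286, 0.153], [0.001, 0.47, -0.883]] tilt 28.03
low edge [ 0.5183 -0.1929  0.1465] center [ 0.5588 -0.179   0.1693] to (.546,-.1845,.07) cm [-0.11 -5.89 11.15] world up in tool [ 0.001  0.47  -0.883] u [0.    0.883 0.47 ]
[-0.3  0.5 -2.7] [-0.14  0.45  0.05] 0.527065606886692 19.781752824783325
```

View pics/tray.png

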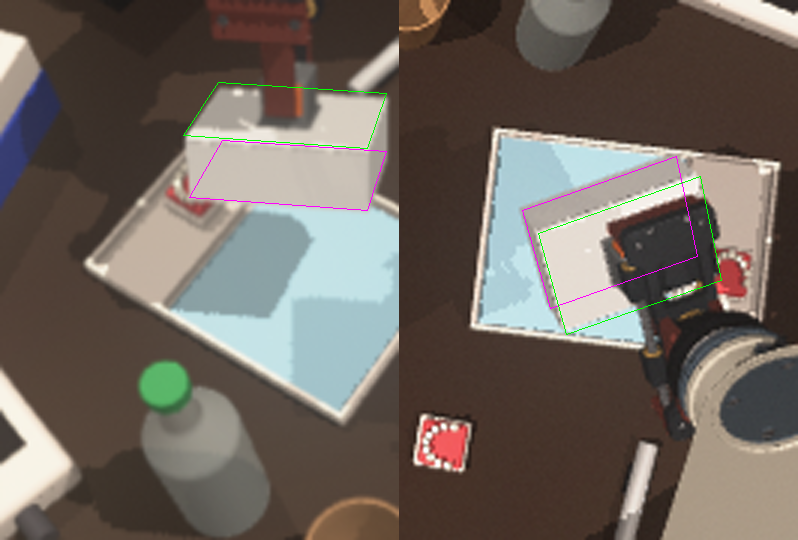

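The outlines match the held cover in both views (scene roof at about (185–385, 85–145), top footprint within the blue floor). Descending slowly.

step_arm --targets '[{"dx":0,"dy":-0.6,"dz":1.1,"spin":0,"fingers":1},{"dx":0,"dy":-1.5,"dz":2.8,"spin":0,"fingers":1},{"dx":-0.1,"dy":-2.4,"dz":4.5,"spin":0,"fingers":1},{"dx":-0.1,"dy":-3.2,"dz":6.1,"spin":0,"fingers":1},{"dx":-0.1,"dy":-4,"dz":7.6,"spin":0,"fingers":1},{"dx":-0.1,"dy":-4.7,"dz":8.9,"spin":0,"fingers":1},{"dx":-0.1,"dy":-5.3,"dz":10,"spin":0,"fingers":1},{"dx":-0.1,"dy":-5.7,"dz":10.8,"spin":0,"fingers":1},{"dx":-0.1,"dy":-5.9,"dz":11.1,"spin":0,"fingers":1},{"dx":-0.1,"dy":-5.9,"dz":11.1,"spin":0,"fingers":1}]'

```text
t: 19.35
tool_pos: [0.546, -0.1845, 0.0707]
eef_rot: [0.564, 0.79, 0.197, 0.141]
ft_force: [-0.2, -0.4, -1.5]
gripper_width: 0.527
finger_force: 19.8
```

```bash
python3 st.py;python3 pl.py
```

```text
19.35 [-0.5668  0.4612  2.0825  0.9652  0.4634 -1.748 ] [ 0.546  -0.1845  0.0707] [[-0.325, 0.835, 0.445], [0.946, 0.287, 0.153], [-0.0, 0.47, -0.883]] tilt 28.05
low edge [ 0.519  -0.1938  0.021 ] center [ 0.5595 -0.1799  0.0438] to (.546,-.1845,.07) cm [ 0.   -0.03  0.06] world up in tool [-0.     0.47  -0.883] u [-0.001  0.883  0.47 ]
[-0.2 -0.4 -1.5] [-0.18  0.45  0.01] 0.5268408068236373 19.782121181488037
```

step_arm --targets '[{"dx":0,"dy":-0.2,"dz":0.4,"spin":0,"fingers":1},{"dx":0,"dy":-0.4,"dz":0.75,"spin":0,"fingers":1},{"dx":0,"dy":-0.6,"dz":1.1,"spin":0,"fingers":1},{"dx":0,"dy":-0.6,"dz":1.1,"spin":0,"fingers":1}]'

```text
t: 19.75
tool_pos: [0.5462, -0.1853, 0.0585]
eef_rot: [0.564, 0.789, 0.197, 0.141]
ft_force: [0.1, -0.2, -1.7]
gripper_width: 0.53
finger_force: 19.8
```

step_arm --targets '[{"dx":0,"dy":-0.1,"dz":0.18,"spin":0,"fingers":1},{"dx":0,"dy":-0.1,"dz":0.18,"spin":0,"fingers":1}]'

```text
t: 19.95
tool_pos: [0.5464, -0.1854, 0.0567]
eef_rot: [0.564, 0.789, 0.197, 0.142]
ft_force: [-0.4, -0.2, -2.5]
gripper_width: 0.525
finger_force: 19.8
```

step_arm --targets '[{"dx":0,"dy":-0.1,"dz":0.18,"spin":0,"fingers":1},{"dx":0,"dy":-0.1,"dz":0.18,"spin":0,"fingers":1}]'

```text
t: 20.15
tool_pos: [0.5475, -0.1853, 0.056]
eef_rot: [0.564, 0.789, 0.198, 0.142]
ft_force: [0.2, 2.4, 6.2]
gripper_width: 0.523
finger_force: 19.9
```

The low edge touched the floor at z≈0.056. I'll open just enough to free the buttons (70 mm), then let the cover tip down, leaning against the upper finger as I follow its arc.

step_arm --targets '[{"dx":0,"dy":0,"dz":0,"spin":0,"fingers":-0.2},{"dx":0,"dy":0,"dz":0,"spin":0,"fingers":-0.4},{"dx":0,"dy":0,"dz":0,"spin":0,"fingers":-0.59},{"dx":0,"dy":0,"dz":0,"spin":0,"fingers":-0.59},{"dx":0,"dy":0,"dz":0,"spin":0,"fingers":-0.59}]'

```text
t: 20.65
tool_pos: [0.5463, -0.1855, 0.0547]
eef_rot: [0.564, 0.789, 0.197, 0.142]
ft_force: [0.7, -0.3, -0.2]
gripper_width: 0.791
finger_force: 0.2
```

```bash
python3 st.py;python3 pl.py; cat > corners.py <<'E'
# white cover roof seen from the scene/top cameras: fit tilt of cover about its low edge
from h import *
from scipy.optimize import least_squares
E
python3 - <<'E'
from h import *
for n in("scene","top"): save(snapshot(n),f"pics/{n}_rel.png")
E
```

```text
20.65 [-0.5681  0.4948  2.0858  1.0313  0.4429 -1.8218] [ 0.5463 -0.1855  0.0547] [[-0.324, 0.834, 0.446], [0.946, 0.286, 0.152], [-0.001, 0.471, -0.882]] tilt 28.1
low edge [ 0.5194 -0.1948  0.005 ] center [ 0.5599 -0.1809  0.0279] to (.546,-.1845,.07) cm [ 0.11  0.73 -1.35] world up in tool [-0.001  0.471 -0.882] u [0.    0.882 0.471]
[ 0.7 -0.3 -0.2] [-0.2   0.14 -0.06] 0.7914868458961496 0.2017504395917058
```

step_arm --targets '[{"dx":0,"dy":0.2,"dz":0.1,"spin":0,"fingers":-0.59},{"dx":0,"dy":0.42,"dz":0.23,"spin":0,"fingers":-0.59},{"dx":0,"dy":0.63,"dz":0.35,"spin":0,"fingers":-0.59},{"dx":0,"dy":0.83,"dz":0.47,"spin":0,"fingers":-0.59},{"dx":0,"dy":1.03,"dz":0.59,"spin":0,"fingers":-0.59},{"dx":0,"dy":1.22,"dz":0.71,"spin":0,"fingers":-0.59},{"dx":0,"dy":1.22,"dz":0.71,"spin":0,"fingers":-0.59}]'

```text
t: 21.45
tool_pos: [0.5601, -0.1807, 0.0543]
eef_rot: [0.564, 0.789, 0.197, 0.142]
ft_force: [1.0, -0.2, 0.0]
gripper_width: 0.796
finger_force: 0.5
```

```bash
python3 pl.py; python3 - <<'E'
from h import *
a=cv2.imread("pics/top_rel.png").astype(int); s=snapshot("top"); b=cv2.cvtColor(s["color"],cv2.COLOR_RGB2BGR); cv2.imwrite("pics/top_mid.png",b)
s2=snapshot("scene"); save(s2,"pics/scene_mid.png")
# predicted roof corners for tilt phi, pivot fixed at the low edge
u=np.array([.946,.324,0]);v=np.array([-.324,.946,0]);k=np.array([0,0,1.]); P=np.array([.5194,-.1948,.004])
def roof(phi): 
    X=u*np.cos(phi)+k*np.sin(phi); Z=-u*np.sin(phi)+k*np.cos(phi)
    return [P+X*x+v*y+Z*.052 for x,y in((0,-.0685),(0,.0685),(.097,.0685),(.097,-.0685))]
hsv=cv2.cvtColor(b,cv2.COLOR_BGR2HSV)
for name,sn in(("top",s),("scene",s2)):
    g=cv2.cvtColor(sn["color"],cv2.COLOR_RGB2GRAY); sat=cv2.cvtColor(sn["color"],cv2.COLOR_RGB2HSV)[:,:,1]
    m=((sat<40)&(g>150)).astype(np.uint8)
    for d in(0,5,10,15,18,22,28):
        q=proj(sn,roof(np.radians(d))); z=np.zeros_like(g); cv2.fillPoly(z,[np.int32(q.round())],1)
        print(name,d,q.round(0).tolist(),"IoU",round((z&m).sum()/ (z.sum()),3))
E
```

```text
low edge [ 0.5332 -0.19    0.0047] center [ 0.5736 -0.1761  0.0275] to (.546,-.1845,.07) cm [ 0.1  -0.54 -2.07] world up in tool [-0.001  0.471 -0.882] u [-0.     0.882  0.471]
[ 1.  -0.2  0. ] [-0.09  0.05  0.05] 0.7959856009853055 0.49248900439124554
top 0 [[342.0, 187.0], [297.0, 203.0], [285.0, 171.0], [330.0, 155.0]] IoU 0.47
top 5 [[342.0, 188.0], [297.0, 204.0], [286.0, 172.0], [332.0, 156.0]] IoU 0.478
top 10 [[343.0, 190.0], [298.0, 205.0], [287.0, 173.0], [333.0, 157.0]] IoU 0.499
top 15 [[343.0, 191.0], [298.0, 207.0], [288.0, 175.0], [334.0, 159.0]] IoU 0.525
top 18 [[344.0, 192.0], [299.0, 208.0], [289.0, 177.0], [335.0, 160.0]] IoU 0.484
top 22 [[344.0, 193.0], [299.0, 209.0], [290.0, 178.0], [336.0, 162.0]] IoU 0.441
top 28 [[344.0, 195.0], [299.0, 211.0], [291.0, 181.0], [338.0, 165.0]] IoU 0.378
scene 0 [[169.0, 176.0], [220.0, 180.0], [215.0, 212.0], [162.0, 208.0]] IoU 0.858
scene 5 [[169.0, 175.0], [220.0, 178.0], [215.0, 209.0], [161.0, 205.0]] IoU 0.84
scene 10 [[169.0, 173.0], [220.0, 177.0], [215.0, 206.0], [161.0, 201.0]] IoU 0.806
scene 15 [[170.0, 172.0], [220.0, 176.0], [215.0, 202.0], [161.0, 198.0]] IoU 0.768
scene 18 [[170.0, 171.0], [220.0, 175.0], [215.0, 200.0], [161.0, 196.0]] IoU 0.72
scene 22 [[170.0, 171.0], [221.0, 174.0], [215.0, 197.0], [161.0, 193.0]] IoU 0.663
scene 28 [[171.0, 170.0], [221.0, 173.0], [216.0, 192.0], [161.0, 188.0]] IoU 0.564
```

The cover is leaning on the upper finger at about 15° (the top-view overlap peaks there). I'll keep following the arc.

step_arm --targets '[{"dx":0,"dy":0.18,"dz":0.12,"spin":0,"fingers":-0.59},{"dx":0,"dy":0.36,"dz":0.25,"spin":0,"fingers":-0.59},{"dx":0,"dy":0.54,"dz":0.38,"spin":0,"fingers":-0.59},{"dx":0,"dy":0.7,"dz":0.5,"spin":0,"fingers":-0.59},{"dx":0,"dy":0.85,"dz":0.6,"spin":0,"fingers":-0.59},{"dx":0,"dy":0.95,"dz":0.7,"spin":0,"fingers":-0.59},{"dx":0,"dy":0.95,"dz":0.7,"spin":0,"fingers":-0.59}]'

```text
t: 22.25
tool_pos: [0.571, -0.1769, 0.0526]
eef_rot: [0.564, 0.789, 0.197, 0.142]
ft_force: [1.2, 0.8, 0.1]
gripper_width: 0.792
finger_force: 0.5
```

```bash
python3 pl.py; cat > fit.py <<'E'
from h import *
from scipy.optimize import minimize
# edge-free check: mean grey of roof vs. wall; report overlap of bright/unsaturated mask with roof+far wall outline for tilt phi
u=np.array([.946,.324,0]);v=np.array([-.324,.946,0]);k=np.array([0,0,1.])
def pts(phi,P):
    X=u*np.cos(phi)+k*np.sin(phi); Z=-u*np.sin(phi)+k*np.cos(phi)
    return np.array([P+X*x+v*y+Z*z for x in(0,.097) for y in(-.0685,.0685) for z in(0,.052)])
for n in("scene","top"):
    s=snapshot(n); save(s,f"pics/{n}_f.png"); h=cv2.cvtColor(s["color"],cv2.COLOR_RGB2HSV); m=((h[:,:,1]<45)&(h[:,:,2]>110)).astype(np.uint8)
    for off in(0,.008,.016):
        P=np.array([.5194,-.1948,.004])+off*u; o=[]
        for d in(0,4,8,12,16,20):
            hull=cv2.convexHull(np.float32(proj(s,pts(np.radians(d),P)))); z=np.zeros_like(m); cv2.fillPoly(z,[np.int32(hull.round())],1)
            ring=cv2.dilate(z,np.ones((7,7)))-z; o.append((d,round((z&m).sum()/z.sum(),3),round((ring&m).sum()/ring.sum(),3)))
        print(n,off,o)
E
python3 fit.py
```

```text
low edge [ 0.5441 -0.1862  0.0029] center [ 0.5846 -0.1723  0.0258] to (.546,-.1845,.07) cm [ 0.09 -1.48 -2.77] world up in tool [-0.001  0.471 -0.882] u [-0.     0.882  0.471]
[1.2 0.8 0.1] [-0.09  0.1  -0.04] 0.7922016396004042 0.5066533922217786
scene 0 [(0, np.float64(0.888), np.float64(0.521)), (4, np.float64(0.887), np.float64(0.556)), (8, np.float64(0.883), np.float64(0.58)), (12, np.float64(0.87), np.float64(0.653)), (16, np.float64(0.855), np.float64(0.637)), (20, np.float64(0.837), np.float64(0.611))]
scene 0.008 [(0, np.float64(0.842), np.float64(0.584)), (4, np.float64(0.858), np.float64(0.572)), (8, np.float64(0.882), np.float64(0.537)), (12, np.float64(0.887), np.float64(0.591)), (16, np.float64(0.88), np.float64(0.692)), (20, np.float64(0.866), np.float64(0.698))]
scene 0.016 [(0, np.float64(0.799), np.float64(0.649)), (4, np.float64(0.819), np.float64(0.591)), (8, np.float64(0.844), np.float64(0.591)), (12, np.float64(0.868), np.float64(0.577)), (16, np.float64(0.892), np.float64(0.583)), (20, np.float64(0.888), np.float64(0.695))]
top 0 [(0, np.float64(0.586), np.float64(0.187)), (4, np.float64(0.577), np.float64(0.19)), (8, np.float64(0.565), np.float64(0.172)), (12, np.float64(0.546), np.float64(0.212)), (16, np.float64(0.525), np.float64(0.246)), (20, np.float64(0.495), np.float64(0.342))]
top 0.008 [(0, np.float64(0.548), np.float64(0.3)), (4, np.float64(0.568), np.float64(0.266)), (8, np.float64(0.571), np.float64(0.219)), (12, np.float64(0.568), np.float64(0.18)), (16, np.float64(0.566), np.float64(0.121)), (20, np.float64(0.557), np.float64(0.142))]
top 0.016 [(0, np.float64(0.503), np.float64(0.431)), (4, np.float64(0.514), np.float64(0.408)), (8, np.float64(0.534), np.float64(0.349)), (12, np.float64(0.539), np.float64(0.322)), (16, np.float64(0.542), np.float64(0.268)), (20, np.float64(0.544), np.float64(0.229))]
```

```bash
cat > fit2.py <<'E'
from h import *
import itertools
u=np.array([.946,.324,0]);v=np.array([-.324,.946,0]);k=np.array([0,0,1.])
def pts(phi,P):
    X=u*np.cos(phi)+k*np.sin(phi); Z=-u*np.sin(phi)+k*np.cos(phi)
    return np.array([P+X*x+v*y+Z*z for x in(0,.097) for y in(-.0685,.0685) for z in(0,.052)])
# floor corners in world (inner), from the tray fit
F=np.array([[.4607,-.2587,.004],[.6459,-.2831,.004],[.6703,-.0970,.004],[.4852,-.0727,.004]])
D=[]
for n in("scene","top"):
    s=snapshot(n); h=cv2.cvtColor(s["color"],cv2.COLOR_RGB2HSV)
    S=8; blue=((h[:,:,0]>82)&(h[:,:,0]<112)&(h[:,:,1]>35)).astype(np.uint8); white=((h[:,:,1]<=35)&(h[:,:,2]>100)).astype(np.uint8)
    z=np.zeros_like(blue); cv2.fillPoly(z,[np.int32(proj(s,F).round())],1); z=cv2.erode(z,np.ones((3,3)))
    D.append((s,blue,white,z))
R_=[]
for off,d,lat in itertools.product(np.arange(-.004,.0241,.004),range(0,25,3),(-.004,0,.004)):
    c=[]
    for s,b,w,z in D:
        hu=cv2.convexHull(np.float32(proj(s,pts(np.radians(d),np.array([.5194,-.1948,.004])+off*u+lat*v)))); m=np.zeros_like(b); cv2.fillPoly(m,[np.int32(hu*16)],1,shift=4)
        c.append(int((m&b).sum()+((1-m)&w&z).sum()))
    R_.append((sum(c),c,round(off,3),d,lat))
R_.sort(key=lambda t:t[0]); print(*R_[:8],sep="\n")
E
python3 fit2.py
```

```text
(214, [166, 48], np.float64(0.004), 9, 0)
(246, [148, 98], np.float64(0.0), 6, 0)
(269, [182, 87], np.float64(0.004), 12, 0)
(275, [201, 74], np.float64(0.008), 15, 0)
(280, [203, 77], np.float64(0.0), 3, 0)
(301, [235, 66], np.float64(0.004), 6, 0)
(305, [188, 117], np.float64(0.008), 12, 0)
(308, [184, 124], np.float64(-0.004), 0, 0)
```

The best fit is a tilt of 9° with the pivot edge almost unmoved, as planned. Next I'll open gradually, which lowers the cover the rest of the way, while easing the tool up.

step_arm --targets '[{"dx":0,"dy":0.15,"dz":0,"spin":0,"fingers":-0.65},{"dx":0,"dy":0.2,"dz":-0.1,"spin":0,"fingers":-0.72},{"dx":0,"dy":0.25,"dz":-0.2,"spin":0,"fingers":-0.79},{"dx":0,"dy":0.3,"dz":-0.3,"spin":0,"fingers":-0.86},{"dx":0,"dy":0.4,"dz":-0.4,"spin":0,"fingers":-0.93},{"dx":0,"dy":0.5,"dz":-0.5,"spin":0,"fingers":-1},{"dx":0,"dy":0.6,"dz":-0.5,"spin":0,"fingers":-1},{"dx":0,"dy":0.6,"dz":-0.5,"spin":0,"fingers":-1}]'

```text
t: 23.25
tool_pos: [0.5737, -0.1761, 0.06]
eef_rot: [0.564, 0.789, 0.197, 0.142]
ft_force: [-0.7, 0.5, -0.1]
gripper_width: 1.001
finger_force: 0.0
```

```bash
python3 pl.py; python3 fit2.py | head -4
```

```text
low edge [ 0.5468 -0.1854  0.0103] center [ 0.5873 -0.1715  0.0332] to (.546,-.1845,.07) cm [ 0.1  -2.08 -2.25] world up in tool [-0.001  0.471 -0.882] u [-0.     0.882  0.471]
[-0.7  0.5 -0.1] [-0.09  0.3  -0.03] 1.0009070569621525 0.0
(239, [171, 68], np.float64(0.004), 0, 0)
(273, [214, 59], np.float64(0.008), 3, 0)
(296, [194, 102], np.float64(0.008), 6, 0)
(326, [196, 130], np.float64(0.012), 9, 0)
```

The cover is now flat (0°) with no finger force. Withdraw along the tool axis.

step_arm --targets '[{"dx":0,"dy":0.1,"dz":-0.7,"spin":0,"fingers":-1},{"dx":0,"dy":0.1,"dz":-1.6,"spin":0,"fingers":-1},{"dx":0,"dy":0.1,"dz":-2.6,"spin":0,"fingers":-1},{"dx":0,"dy":0.1,"dz":-3.8,"spin":0,"fingers":-1},{"dx":0,"dy":0.1,"dz":-5.5,"spin":0,"fingers":-1},{"dx":0,"dy":0.1,"dz":-8,"spin":0,"fingers":-1},{"dx":0,"dy":0.1,"dz":-11,"spin":0,"fingers":-1},{"dx":0,"dy":0.1,"dz":-14,"spin":0,"fingers":-1},{"dx":0,"dy":0.1,"dz":-16,"spin":0,"fingers":-1},{"dx":0,"dy":0.1,"dz":-16,"spin":0,"fingers":-1},{"dx":0,"dy":0.1,"dz":-16,"spin":0,"fingers":-1}]'

```text
t: 24.45
tool_pos: [0.5029, -0.2004, 0.2019]
eef_rot: [0.564, 0.789, 0.197, 0.142]
ft_force: [0.3, -0.8, -0.6]
gripper_width: 1.001
finger_force: 0.0
```

```bash
python3 pl.py; python3 fit2.py | head -3; python3 - <<'E'
from h import *
for c in("scene","top"):
    s=snapshot(c)
    for t,z in(("cover_grip",.079),("jaw_tray",.02),("jaw_table",.015),("tumbler",.04),("kit",.1)):
        print(c,t,[(round(b["score"],2),onz(s,np.array(b["at"])*[512,384],z)[:2].round(3).tolist()) for b in boxes_of(c,t)][:2])
E
```

```text
low edge [ 0.4761 -0.2097  0.1522] center [ 0.5165 -0.1958  0.1751] to (.546,-.1845,.07) cm [ 0.14 -2.18 13.8 ] world up in tool [-0.002  0.472 -0.882] u [0.001 0.882 0.472]
[ 0.3 -0.8 -0.6] [-0.13  0.27  0.02] 1.0011479185291567 0.0
(254, [207, 47], np.float64(0.004), 0, 0)
(292, [254, 38], np.float64(0.008), 3, 0)
(316, [200, 116], np.float64(0.012), 9, 0)
scene cover_grip [(0.75, [0.266, 0.254]), (0.67, [0.592, -0.164])]
scene jaw_tray [(0.57, [0.53, -0.317])]
scene jaw_table [(0.8, [0.362, -0.035]), (0.57, [0.497, 0.201])]
scene tumbler [(0.72, [0.772, 0.133]), (0.38, [0.566, -0.176])]
scene kit [(0.69, [0.548, 0.19])]
top cover_grip [(0.85, [0.246, 0.249]), (0.78, [0.57, -0.185])]
top jaw_tray [(0.52, [0.55, -0.321])]
top jaw_table [(0.49, [0.371, -0.032])]
top tumbler [(0.81, [0.798, 0.136]), (0.39, [0.584, -0.253])]
top kit [(0.9, [0.538, 0.202])]
```

The cover sits flat at about (0.569, -0.178), which is the compartment's centre. The kit is still in place and the gripper is clear, so I'm handing in.

```bash
python3 -c "
from plant import ticket
print(ticket.hand_in())"
```

```text
the job is handed in; nothing more can be done
None
```

I drew the cover off with the kit still seated, set it flat and open side down near the centre of the tray's large compartment, let go, and handed the job in at about 25 s; no verdict came back.

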